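Tighten the disc rack and hang the disc carriers

TASK

Set up the food-processor disc rack: with the two-pin spanner, turn both recessed rings in the rack's base clockwise until they are fully tight, and do that before hanging anything. Hook every disc carrier that is there into a slot of its own in the upright and press it down until it locks, and see that the spanner ends upright in its stand. Leave the bowl, lid and whisk where they are.

Things in the scene. Friction and masses are not known exactly. Their poses are not given: they have to be found in the camera images.
- ring_left (a joint): turn of the left (+y) retaining ring in the rack's base, rad: 0 is loosest, it grows as the ring turns clockwise seen from above, 2.40 (rad) is the hard stop where it is fully tight. The ring has stiff friction (about 0.2 N m) and stays where it is left.
- ring_right (a joint): the same for the right (-y) retaining ring.
- ring_left_c (a point): centre of the top face of the left ring: dark steel, 61 mm outer diameter, 22 mm bore with a white stud in it, 10 mm thick, sunk 3 mm below the top of the rack's base in a 64 mm round recess. Two holes, 9 mm wide, right through the ring, lie 19 mm either side of its centre on this point's x axis (the point turns with the ring); z up. Rings are 104 mm apart.
- ring_right_c (a point): the same for the right ring.
- slot1 (a point): leftmost (+y) slot of the upright; slots are 100 mm apart. Site: middle of the slot's lower edge, half-way through the upright; x points level from front to back through the upright, y left, z up. A carrier hangs on the front with its axes parallel to these; once locked, its hook point lies on this point and its underside is 50 mm above the counter.
- slot2 (a point): the same for the middle slot. Behind every slot a sprung roller catch opposes the last 10 mm of the carrier's downward push (about 11 N to pass), then snaps over the nose of its hook; the carrier's own weight does not pass it.
- slot3 (a point): the same for the rightmost (-y) slot.
- spanner_c (a point): centre, half-way up, of the two-pin spanner, which stands upright: 110 mm high, 0.2 kg; z up. Pin tips 55 mm below this point: two round-ended pins, 5 mm diameter, 8 mm long, 19 mm either side of the axis along x; above them a 50 mm steel flange, 8 mm thick, a 14 mm stem, and a flat black paddle grip, 42 mm along x, 12 mm thick along y, from 5 to 55 mm above this point.
- spanner_foot (a point): centre of the underside of the spanner's flange, 47 mm below its centre; meets the ring's top face when the pins are fully in.
- stand_c (a point): where the foot of the spanner rests on its stand: top of a 26 mm wide boss, 14 mm above the counter, inside a fixed round white cup 70 mm outer and 58 mm inner diameter, 20 mm high. The pins straddle the boss, at any yaw.
- carrier1_c (a point): centre, half-way up, of a disc carrier (some are absent): 70 mm high, 0.18 kg, standing on a clear round housing (84 mm diameter, 16 mm high, steel disc inside). x towards its hook, z up. A white upright fin to grip, 12 mm thick along y, runs x = -20 to 46 mm, from 19 mm below to 31 mm above this point; then a back plate, x = 46 to 52 mm, 50 mm wide, 70 mm high.
- carrier1_hook (a point): underside of its hook tongue, 55 mm ahead (x) of and 21 mm above the centre. Steel hook 24 mm wide: a tongue 6 mm high out of the back plate, then a nose down to 18 mm below this point and 66.5 mm ahead of the centre. The carrier enters a slot held about 22 mm above its locked height, goes in until the back plate meets the upright, then is pushed down.
- carrier2_c (a point): the same for another, identical carrier.
- carrier2_hook (a point): the same for that carrier.
- carrier3_c (a point): the same for another, identical carrier.
- carrier3_hook (a point): the same for that carrier.
- bowl: small glass bowl, 110 mm wide, 50 mm high (origin under its centre); not part of the job.
- lid: red silicone lid, 100 mm disc, 7 mm thick (origin under its centre); not part of the job.
- whisk: steel whisk, 235 mm long, lying (origin on the counter under its neck); not part of the job.
- rack: fixed disc rack, origin on the counter under its base's centre; x points level from the front (robot's side) to the back, y left. White base 150 (x) x 312 x 16 mm; on it an aluminium upright, 6 mm thick, 312 mm wide, its top 147 mm above the counter, its front face at x = 50 mm, 77 mm behind the ring centres. It has three slots 31 mm wide, open from 106 to 139 mm above the counter.
Not all that is in view belongs to the job. What is shaped like the part that bears spanner_c but green or yellow is not meant.

How it is judged:
By the outcome, as a careful person would: the job done as asked, in the order asked, and still so for the second after the job is handed in, with the robot touching nothing.
Of carrier1, carrier2, carrier3 only 2 to 3 are there at a start; the rules pass over those that are not, and their reading is None.
At some moment in a run one of carrier1, carrier2, carrier3 may be knocked a few centimetres aside while the robot is not near it.
It also fails if it takes over 210 s, if anything falls off the work surface, if the arm or the gripper's body presses on something with over 40 N, if the wrist force passes 120 N, or if a joint passes its speed limit or range.

ROBOT

A 6-joint arm with a two-finger parallel gripper is mounted at the origin on the work surface. World frame = base frame: x ahead of the robot, y to its left, z up, the work surface at z = 0. Lengths are in m, angles in degrees, forces in N, time in s.
With the tool pointing down it reaches from about 0.25 to 0.725 m from the base axis. Payload 9.7 kg.
Tool frame: the origin (TCP) lies on the centre line of the jaws, within the pads' length; the fingertips stand 8 mm ahead of it and the grasp point (between the pads) lies 11 mm behind it; z points along the fingers, y is the line along which they close (so a half turn about z gives the same grasp; the last joint's range is limited). The gripper opens to 85 mm and grips with 20 to 120 N. Pads are 22 mm wide; open, the fingers measure 114 mm over their backs; the gripper's body (76 mm by 85 mm) begins 54 mm behind the grasp point. The pads swing forward as they close: fully open they stand 13 mm farther back than shut.
Start: joints at [64.802, 4.979, 10.078, 95.1, 0, 90], TCP at [0.234, 0.498, 0.239] pointing down, gripper open.
Joint ranges: [-179.16, 179.16], [-48.56, 103.87], [-65.8, 70.77], [-126.05, 130.52], [-82.76, 87.17], [-180, 180]. Speed limits (degrees/s): [127.2, 127.2, 147.25, 180, 180, 180].

INTERFACE

Orientations are given as a 3x3 rotation matrix whose columns are the frame's x, y, z axes.
In Python, from cell import robot gives the robot as it stands.
- The arm moves only by the tool send_rows, never from a script. Its argument "steps" is a list of rows, each an object with "slide": the shift along the tool's x, y, z in mm, a list of three; "twist": the turn, a rotation vector about the tool's x, y, z in degrees, a list of three. A call has 1 to 8 rows; each row is the pose to reach, as a shift and turn from the pose commanded when the call began, along the tool's axes at that moment; what a row does not reach only later rows make up. A row lasts 1/10 s, in which the tool goes at most 50 mm and 8.59 degrees, less where a joint would pass 70% of its speed; a pose out of reach is approached as far as the arm can. A call with a gripper value outside its range is refused whole. "hand" is the finger opening in mm, from 0 to 85.4, set as the call begins (left out, the last holds). The fingers move at their own pace and stop on an object; "squeeze" is the grip in N (left out, the last holds). Time passes only in rows, so rows that repeat a pose let the fingers close. It gives the time, the measured TCP pose, the force, the opening and the grip force at its end, in the units of the state.
- robot.get_obs(): the state, without advancing time (a new reading comes with each control period).
- robot.capture(name): name is "side" or "top"; returns the picture (400x640x3 uint8, red, green, blue); there is no depth.
- robot.camera_info(name): a dict with "fovy" (degrees; the focal length in pixels is half the picture's height over the tangent of half this angle, whatever the lens; pixels are square), "cx", "cy" (the principal point, pixels), "pose" (4x4, takes a point from camera to world coordinates). Camera axes: x right, y down, z forward; pixel columns grow to the right and rows downward; lengths in m; the calibration is good to about 2 mm. A picture is of the moment at which its call begins. camera_info takes no time and is no camera call.
- robot.job_done(): hands the job in; it is judged then, once.
The state is a dict: "time": time; "joints": joint angles; "joint_vel": joint speeds; "joint_efforts": joint torques, N m; "eef_pos": TCP position; "tcp_rot": TCP orientation; "ft_force": force on the tool from outside, world axes, zero at the start; "torque": the same for the moment, N m; "gripper_width": opening from 0.0 (shut) to 1.0 (fully open); "grip_force": force on a finger pad.
Only numpy, scipy, OpenCV 4.12 (cv2) and the standard library are available. Lean on these libraries where they do the work, as an engineer would, in place of code of your own. Each camera call takes 0.05 s, during which the arm holds its last target. There are 200 camera calls.

## Working session

There is one attempt and no reset: what is moved stays moved. The work goes in short steps, Python scripts to look and compute and a tool call to move; the robot and the scene stay as the last step left them, time stands still between calls to the robot, and variables do not carry over. Pictures are saved under pics/ and viewed, at most 14 in all, crops included, and the job is handed in when it is done.

Besides the shell and the picture viewer there is one more tool, called after "Request:" in YAML: its name, and indented under it one key for each argument. send_rows: Moves the arm, as the interface text tells. Its arguments: {"type":"object","properties":{"steps":{"type":"array","items":{"type":"object","properties":{"slide":{"type":"array","items":{"type":"number"}},"twist":{"type":"array","items":{"type":"number"}}}}},"hand":{"type":"number"},"squeeze":{"type":"number"}},"required":["steps"]}

```bash
ls; mkdir -p pics; cat > h.py <<'E'
import numpy as np, cv2
from cell import robot
def snap(n,name):
    im=robot.capture(n); cv2.imwrite(f'pics/{name}.png',im[:,:,::-1]); return im
def cam(n):
    c=robot.camera_info(n); f=200/np.tan(np.radians(c['fovy'])/2); return c,f,np.array(c['pose'])
def ray(n,u,v):
    c,f,P=cam(n); d=P[:3,:3]@np.array([(u-c['cx'])/f,(v-c['cy'])/f,1]); return P[:3,3],d
def onz(n,u,v,z):
    o,d=ray(n,u,v); return o+d*(z-o[2])/d[2]
def proj(n,p):
    c,f,P=cam(n); q=P[:3,:3].T@(np.array(p)-P[:3,3]); return np.array([c['cx']+f*q[0]/q[2],c['cy']+f*q[1]/q[2]])
E
python3 - <<'E'
from h import *
for n in('top','side'):
    snap(n,n+'0'); print(robot.camera_info(n))
o=robot.get_obs(); print(o)
E
```

```text
pics
{'fovy': 45.321673101740025, 'cx': 329.06578275730243, 'cy': 198.71586936804215, 'pose': array([[ 0.02413543, -0.98802746,  0.15237857,  0.36380349],
       [-0.99946341, -0.02722387, -0.01821415, -0.01256605],
       [ 0.02214441, -0.15185719, -0.98815435,  1.25375889],
       [ 0.        ,  0.        ,  0.        ,  1.        ]])}
{'fovy': 57.86194471910263, 'cx': 321.86315297249695, 'cy': 202.0994741949893, 'pose': array([[ 0.69935353, -0.36779502,  0.6128878 , -0.128497  ],
       [-0.71461693, -0.37786439,  0.58867746, -0.6678965 ],
       [ 0.01507584, -0.84967366, -0.52709334,  0.66250777],
       [ 0.        ,  0.        ,  0.        ,  1.        ]])}
{'time': 0.1, 'joints': array([ 6.48025785e+01,  5.00760154e+00,  1.00396138e+01,  9.50989672e+01,
       -8.76313681e-04,  9.00026173e+01]), 'joint_vel': array([ 0.04327822, -0.06895902,  0.1132785 ,  0.04363778, -0.06108942,
        0.05423999]), 'joint_efforts': array([ 1.41052158e-05, -5.21561050e+01,  4.65654874e+01,  1.60372647e-02,
       -2.22968890e-05, -2.34245664e-05]), 'eef_pos': array([0.23407974, 0.49749294, 0.23866284]), 'tcp_rot': array([[-9.04826772e-01,  4.25779613e-01, -4.83671975e-04],
       [ 4.25779888e-01,  9.04826146e-01, -1.06390011e-03],
       [-1.53479296e-05, -1.16858310e-03, -9.99999317e-01]]), 'ft_force': array([0.23968542, 0.02258119, 0.16101513]), 'torque': array([-0.02836154,  0.04151814,  0.00027385]), 'grip_force': 0.0, 'gripper_width': 1.0020927745734596}
```

View pics/top0.png

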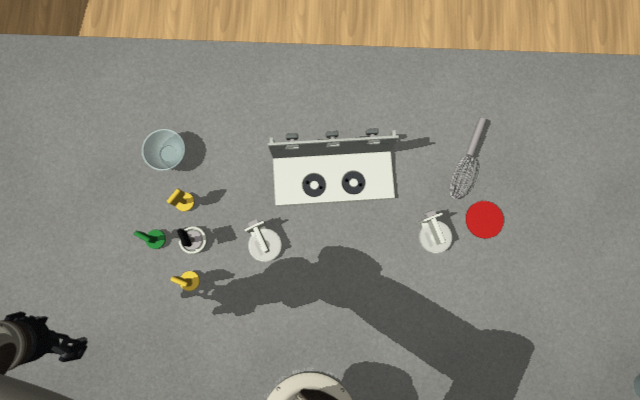

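View pics/side0.png

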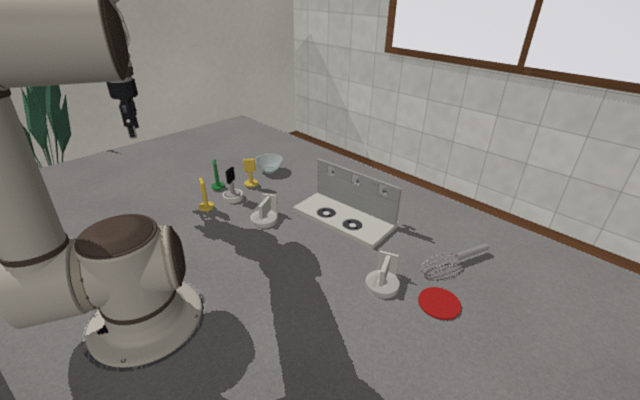

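The white cup with the black-gripped spanner is at top (190,240). The look-alikes are green at (150,239) and yellow at (183,201) and (187,281), and they are excluded by colour. There are two carriers, at (264,240) and (435,233). I'll confirm both in an enlarged crop.

```bash
python3 - <<'E'
from h import *
a=cv2.imread('pics/top0.png'); s=cv2.imread('pics/side0.png')
def c(im,x,y,w,h): return cv2.resize(im[y:y+h,x:x+w],(400,300),interpolation=cv2.INTER_CUBIC)
cv2.imwrite('pics/crop1.png',np.vstack([np.hstack([c(a,170,210,80,60),c(a,290,150,80,60)]),np.hstack([c(a,235,205,80,60),c(a,400,200,80,60)])]))
cv2.imwrite('pics/crop2.png',np.vstack([np.hstack([c(s,195,155,80,60),c(s,300,190,80,60)]),np.hstack([c(s,235,180,80,60),c(s,350,240,80,60)])]))
E
```

```text
(no output)
```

View pics/crop1.png

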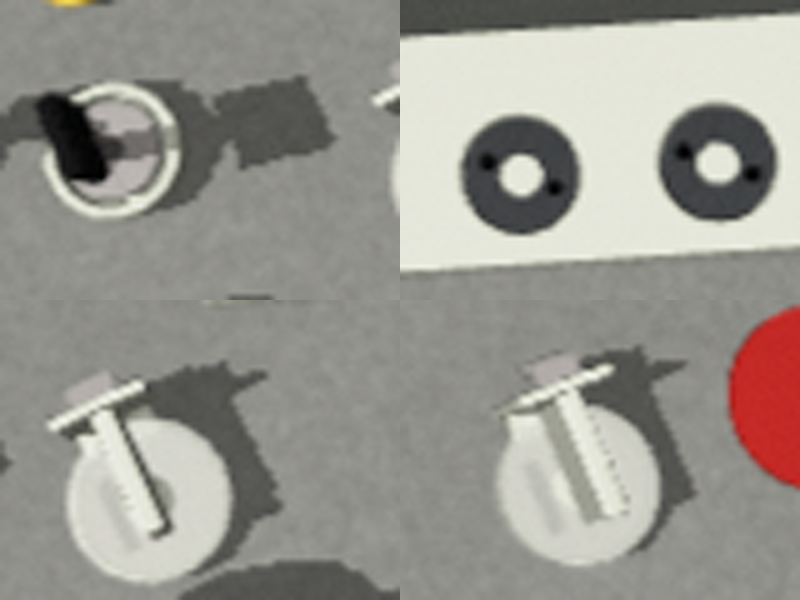

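View pics/crop2.png

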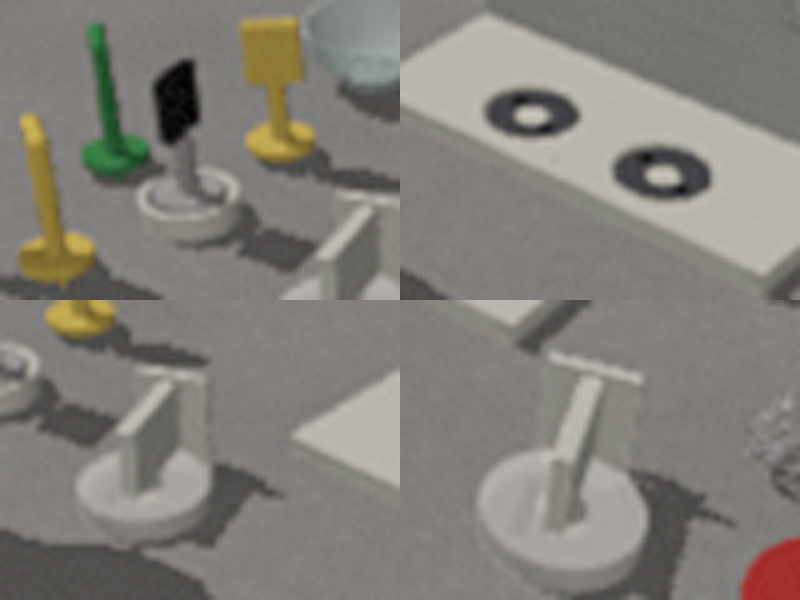

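The crops confirm that the black paddle in the white cup is the spanner. The ring holes show as black dots, and the two carriers have hooks facing up-left. Next I measure them.

```bash
cat >> h.py <<'E'
K=8
def blobs(im,x,y,w,h,fn):
    up=cv2.resize(im[y:y+h,x:x+w],None,fx=K,fy=K,interpolation=cv2.INTER_CUBIC)
    m=fn(up.astype(int)).astype(np.uint8)
    cs,_=cv2.findContours(m,cv2.RETR_EXTERNAL,cv2.CHAIN_APPROX_NONE)
    return [((c[:,0]+.5)/K-.5+[x,y]).astype(np.float32) for c in sorted(cs,key=cv2.contourArea,reverse=True) if cv2.contourArea(c)>60]
def poly(n,c,z): return np.array([onz(n,u,v,z) for u,v in c])
E
python3 - <<'E'
from h import *
np.set_printoptions(precision=4,suppress=True)
ims={n:cv2.imread(f'pics/{n}0.png')[:,:,::-1].copy() for n in('top','side')}
R={'top':[(298,170,32,30),(337,168,32,30)],'side':[(313,204,26,18),(340,214,26,24)]}
for n in R:
  for b in R[n]:
    c=blobs(ims[n],*b,lambda u:u.mean(2)<150)[0]
    P=poly(n,c,.016)[:,:2].astype(np.float32); e=cv2.fitEllipse(P*1000)
    print(n,'ring rim@16',e)
    hs=blobs(ims[n],*b,lambda u:u.mean(2)<38)
    for h in hs[:3]:
        q=h.mean(0); print('  hole',q,onz(n,*q,.013), len(h))
# base white
c=blobs(ims['top'],262,145,145,68,lambda u:u.mean(2)>190)[0]
P=(poly('top',c,.016)[:,:2]*1000).astype(np.float32); print('base',cv2.minAreaRect(P))
# paddle
for n,b in(('top',(174,225,25,24)),('side',(222,163,16,24))):
    c=blobs(ims[n],*b,lambda u:u.mean(2)<45)[0]
    print(n,'paddle',cv2.minAreaRect(c),c.min(0),c.max(0))
    if n=='top': print(cv2.minAreaRect((poly(n,c,.116)[:,:2]*1000).astype(np.float32)))
# cup
for n,b in(('top',(174,222,38,36)),('side',(218,183,30,24))):
    for c in blobs(ims[n],*b,lambda u:u.mean(2)>195)[:2]:
        print(n,'cup',cv2.fitEllipse((poly(n,c,.02)[:,:2]*1000).astype(np.float32)))
# pixels of carriers
for n,b in(('top',(240,215,50,50)),('top',(412,205,45,50))):
    for t in (195,205,215,222):
        print(t,[ (cv2.minAreaRect((poly(n,c,.066)[:,:2]*1000).astype(np.float32))) for c in blobs(ims[n],*b,lambda u:u.mean(2)>t)[:2]])
E
```

```text
top ring rim@16 ((591.2760009765625, 6.054847240447998), (62.2310791015625, 63.70115661621094), 108.33816528320312)
  hole [307.1364 181.9798] [0.5981 0.0234 0.013 ] 71
  hole [320.445  187.0905] [ 0.5854 -0.012   0.013 ] 67
top ring rim@16 ((600.727783203125, -97.38417053222656), (62.307289123535156, 63.27532958984375), 84.18035125732422)
  hole [346.3542 179.9908] [ 0.6064 -0.0799  0.013 ] 75
  hole [360.0128 184.2868] [ 0.5959 -0.1161  0.013 ] 73
side ring rim@16 ((588.5733032226562, 2.5029571056365967), (61.47078323364258, 63.79288101196289), 28.970373153686523)
  hole [323.6518 209.5161] [0.5978 0.0209 0.013 ] 35
  hole [328.7036 215.3246] [ 0.5848 -0.0143  0.013 ] 31
side ring rim@16 ((598.19921875, -100.8062973022461), (61.59792709350586, 63.88548278808594), 7.44740104675293)
  hole [348.8979 221.1723] [ 0.6064 -0.0814  0.013 ] 41
  hole [355.7465 227.5556] [ 0.5954 -0.1185  0.013 ] 36Traceback (most recent call last):
  File "<stdin>", line 15, in <module>
  File "h.py", line 19, in poly
    def poly(n,c,z): return np.array([onz(n,u,v,z) for u,v in c])
                                      ~~~^^^^^^^^^
  File "h.py", line 10, in onz
    o,d=ray(n,u,v); return o+d*(z-o[2])/d[2]
        ~~~^^^^^^^
  File "h.py", line 8, in ray
    c,f,P=cam(n); d=P[:3,:3]@np.array([(u-c['cx'])/f,(v-c['cy'])/f,1]); return P[:3,3],d
          ~~~^^^
  File "h.py", line 6, in cam
    c=robot.camera_info(n); f=200/np.tan(np.radians(c['fovy'])/2); return c,f,np.array(c['pose'])
ValueError: time passes only in moves, steps and waits
```

```bash
python3 - <<'E'
from cell import robot
import pickle; pickle.dump({n:robot.camera_info(n) for n in('top','side')},open('cam.pkl','wb'))
E
sed -i "s/c=robot.camera_info(n);/c=CI[n];/; 2a import pickle\nCI=pickle.load(open('cam.pkl','rb'))" h.py
python3 - <<'E'
from h import *
np.set_printoptions(precision=4,suppress=True)
ims={n:cv2.imread(f'pics/{n}0.png')[:,:,::-1].copy() for n in('top','side')}
c=blobs(ims['top'],262,145,145,68,lambda u:u.mean(2)>190)[0]
P=(poly('top',c,.016)[:,:2]*1000).astype(np.float32); print('base',cv2.boxPoints(cv2.minAreaRect(P)))
for n,b in(('top',(174,225,25,24)),('side',(222,163,16,24))):
    c=blobs(ims[n],*b,lambda u:u.mean(2)<45)[0]
    print(n,'paddle',cv2.boxPoints(cv2.minAreaRect(c)).tolist())
    if n=='top': print(cv2.minAreaRect((poly(n,c,.116)[:,:2]*1000).astype(np.float32)))
for n,b in(('top',(174,222,38,36)),('side',(218,183,30,24))):
    for c in blobs(ims[n],*b,lambda u:u.mean(2)>185)[:2]:
        print(n,'cup',cv2.fitEllipse((poly(n,c,.02)[:,:2]*1000).astype(np.float32)))
for n,b in(('top',(240,215,50,50)),('top',(412,205,45,50))):
    for t in (205,215,222):
        print(t,[ (cv2.minAreaRect((poly(n,c,.066)[:,:2]*1000).astype(np.float32))) for c in blobs(ims[n],*b,lambda u:u.mean(2)>t)[:2]])
E
```

```text
base [[ 534.7139  105.206 ]
 [ 563.379  -205.9355]
 [ 687.3095 -194.5179]
 [ 658.6445  116.6235]]
top paddle [[176.01783752441406, 230.12107849121094], [184.7522735595703, 226.2997589111328], [192.5928497314453, 244.22108459472656], [183.85841369628906, 248.0424041748047]]
((438.1689453125, 305.65374755859375), (47.068965911865234, 21.97235679626465), 27.13880729675293)
side paddle [[225.1042938232422, 167.65728759765625], [232.87306213378906, 166.75656127929688], [234.68797302246094, 182.4102783203125], [226.91920471191406, 183.31100463867188]]
top cup ((436.6557312011719, 313.14630126953125), (59.875205993652344, 63.85043716430664), 12.112544059753418)
top cup ((454.4089660644531, 309.47723388671875), (32.50712585449219, 49.45664978027344), 166.7345428466797)
205 [((427.9223937988281, 124.01463317871094), (77.28181457519531, 77.30880737304688), 79.10771179199219), ((475.0232238769531, 151.05511474609375), (5.4037675857543945, 49.261322021484375), 27.068208694458008)]
215 [((439.2616882324219, 140.4625244140625), (63.278987884521484, 22.24311065673828), 26.89208221435547), ((474.996
[... 229 characters left out ...]
6219787597656), (4.002760887145996, 47.88950729370117), 27.07058334350586)]
205 [((467.06640625, -296.6763916015625), (87.01134490966797, 70.76667022705078), 18.40953254699707), ((421.3634338378906, -300.4386901855469), (2.4666097164154053, 9.345499992370605), 1.4372169971466064)]
215 [((485.6163024902344, -312.726806640625), (72.84432983398438, 45.012840270996094), 37.5450325012207), ((486.7146911621094, -275.11767578125), (11.86007022857666, 12.887064933776855), 7.763383865356445)]
222 [((475.34832763671875, -308.2307434082031), (63.16365432739258, 9.877842903137207), 22.797517776489258), ((489.153564453125, -274.5426330566406), (5.444772720336914, 11.969279289245605), 3.7985668182373047)]
```

```bash
python3 - <<'E'
from h import *
np.set_printoptions(precision=4,suppress=True)
print('right plate',onz('top',431.2,218,.07), onz('top',420,222.4,.07)-onz('top',442.4,213.6,.07))
ims={n:cv2.imread(f'pics/{n}0.png').copy() for n in('top','side')}
def box(T,yaw,x,y,z):
    c,s=np.cos(np.radians(yaw)),np.sin(np.radians(yaw))
    return [(T[0]+c*a-s*b,T[1]+s*a+c*b,q) for q in z for a,b in((x[0],y[0]),(x[1],y[0]),(x[1],y[1]),(x[0],y[1]))]
L=[((.4395,.3127),27.1,(-.021,.021),(-.006,.006),(.066,.116)),
 ((.431,.1281),27.07,(-.02,.046),(-.006,.006),(.016,.066)),((.431,.1281),27.07,(.046,.052),(-.025,.025),(.0,.07)),
 ((.4633,-.3132),22.8,(-.02,.046),(-.006,.006),(.016,.066)),((.4633,-.3132),22.8,(.046,.052),(-.025,.025),(.0,.07))]
out=[]
for n in('side','top'):
    big=cv2.resize(ims[n],None,fx=5,fy=5,interpolation=cv2.INTER_CUBIC)
    for l in L:
        p=np.array([(proj(n,q)+.5)*5 for q in box(*l)]).astype(int)
        for z in(0,4):cv2.polylines(big,[p[z:z+4]],True,(0,0,255) if z else (255,0,0),1)
    for c in((230,175),(262,205),(383,275)) if n=='side' else ((188,238),(262,237),(435,230)):
        x,y=c[0]*5-133,c[1]*5-150; out.append(big[y:y+300,x:x+266])
cv2.imwrite('pics/ov.png',np.vstack([np.hstack(out[:3]),np.hstack(out[3:])]))
E
```

```text
right plate [ 0.5047 -0.2906  0.07  ] [-0.0236  0.0564  0.    ]
```

View pics/ov.png

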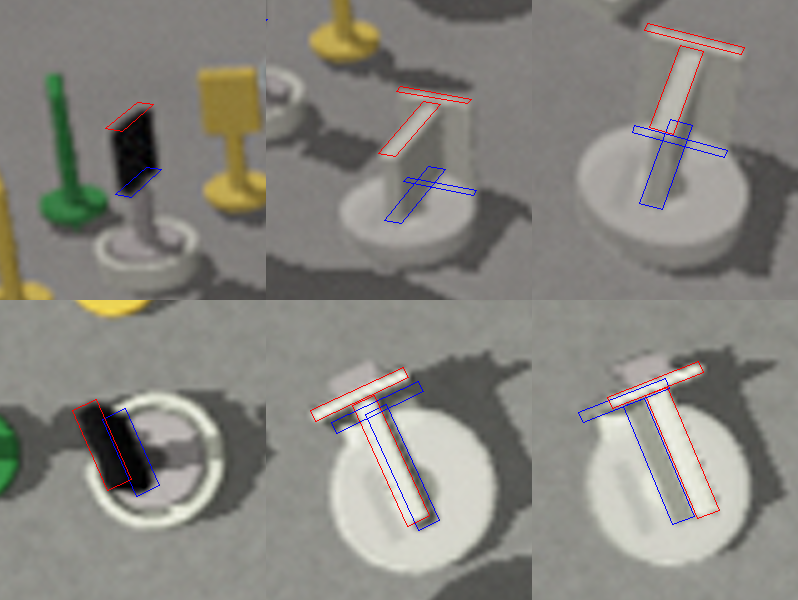

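```bash
cat >> h.py <<'E'
def go(x,y,z,psi):
    "slide (mm) / twist z (deg) from now to TCP x,y,z mm with tool y axis at psi deg, tool straight down"
    o=robot.get_obs(); R=np.array(o['tcp_rot']); p=np.array(o['eef_pos'])*1000
    a=np.radians(psi); ya=np.array([np.cos(a),np.sin(a),0]); za=np.array([0,0,-1.]); T=np.c_[np.cross(ya,za),ya,za]
    w=np.degrees(cv2.Rodrigues(R.T@T)[0].ravel())
    print('slide',(R.T@(np.array([x,y,z])-p)).round(1),'twist',w.round(1),'| at',p.round(1),'psi',np.degrees(np.arctan2(R[1,1],R[0,1])).round(1),'j6',round(o['joints'][5],1),'F',o['ft_force'].round(1),'Tq',o['torque'].round(2),'grip',round(o['grip_force'],1),round(o['gripper_width']*85.4,1),'t',round(o['time'],2))
E
python3 -c "
from h import *
go(440.5,312,180,117.1)"
```

```text
slide [-265.8  -79.9   58.8] twist [ -0.1  -0.  -52.3] | at [234.1 497.5 238.7] psi 64.8 j6 90.0 F [0.2 0.  0.2] Tq [-0.03  0.04  0.  ] grip 0.0 85.6 t 0.1
```

Request:
send_rows:
  steps:
    - {"slide":[-45,-13,0],"twist":[0,0,-8]}
    - {"slide":[-90,-27,0],"twist":[0,0,-16]}
    - {"slide":[-135,-40,0],"twist":[0,0,-24]}
    - {"slide":[-180,-54,20],"twist":[0,0,-32]}
    - {"slide":[-225,-67,40],"twist":[0,0,-40]}
    - {"slide":[-266,-80,59],"twist":[0,0,-48]}
    - {"slide":[-266,-80,59],"twist":[0,0,-52.3]}
    - {"slide":[-266,-80,59],"twist":[0,0,-52.3]}
  hand: 45
  squeeze: 60

```text
time: 0.9
eef_pos: [0.4415, 0.3102, 0.1787]
tcp_rot: [[-0.891, -0.454, -0.002], [-0.454, 0.891, -0.002], [0.003, -0.001, -1.0]]
ft_force: [-0.6, -0.1, -0.4]
gripper_width: 0.528
grip_force: 0.0
```

```bash
python3 -c "
from h import *
go(440.5,312,85,117.1)"
```

```text
slide [-0.2  2.1 93.7] twist [-0.  -0.1 -0.1] | at [441.5 310.2 178.7] psi 117.0 j6 8.1 F [-0.6 -0.1 -0.4] Tq [-0.    0.02  0.01] grip 0.0 45.1 t 0.9
```

Request:
send_rows:
  steps:
    - {"slide":[0,1,30]}
    - {"slide":[0,1,60]}
    - {"slide":[0,1,85]}
    - {"slide":[0,1,94]}
    - {"slide":[0,1,94]}
    - {"slide":[0,1,94]}

```text
$.steps[0]: bad value
```

Request:
send_rows:
  steps:
    - {"slide":[0,0,0]}
    - {"slide":[0,0,0]}
    - {"slide":[0,0,0]}
    - {"slide":[0,0,0]}
    - {"slide":[0,0,0]}
    - {"slide":[0,0,0]}
  hand: 0
  squeeze: 60

```text
$.steps[0]: bad value
```

```bash
python3 -c "
from h import *
go(440.5,312,85,117.1)"
```

```text
slide [-0.2  2.1 93.7] twist [-0.  -0.1 -0.1] | at [441.5 310.2 178.7] psi 117.0 j6 8.1 F [-0.6 -0.1 -0.4] Tq [-0.    0.02  0.01] grip 0.0 45.1 t 0.9
```

Each row needs a twist as well.

Request:
send_rows:
  steps:
    - {"slide":[0,1,30],"twist":[0,0,0]}
    - {"slide":[0,1,60],"twist":[0,0,0]}
    - {"slide":[0,1,85],"twist":[0,0,0]}
    - {"slide":[0,1,94],"twist":[0,0,0]}
    - {"slide":[0,1,94],"twist":[0,0,0]}
    - {"slide":[0,1,94],"twist":[0,0,0]}

```text
time: 1.5
eef_pos: [0.4405, 0.3136, 0.0877]
tcp_rot: [[-0.89, -0.455, 0.001], [-0.455, 0.89, 0.001], [-0.001, 0.0, -1.0]]
ft_force: [0.9, -0.1, 0.5]
gripper_width: 0.525
grip_force: 0.0
```

Request:
send_rows:
  steps:
    - {"slide":[0,0,0],"twist":[0,0,0]}
    - {"slide":[0,0,0],"twist":[0,0,0]}
    - {"slide":[0,0,0],"twist":[0,0,0]}
    - {"slide":[0,0,0],"twist":[0,0,0]}
    - {"slide":[0,0,0],"twist":[0,0,0]}
    - {"slide":[0,0,0],"twist":[0,0,0]}
    - {"slide":[0,0,0],"twist":[0,0,0]}
  hand: 0
  squeeze: 60

```text
time: 2.2
eef_pos: [0.4409, 0.3131, 0.0875]
tcp_rot: [[-0.89, -0.455, 0.002], [-0.455, 0.89, 0.001], [-0.002, 0.0, -1.0]]
ft_force: [-0.2, -0.6, 7.3]
gripper_width: 0.131
grip_force: 59.1
```

```bash
python3 -c "
from h import *
go(440.5,312,85,117.1)"
```

```text
slide [ 0.9 -0.8  2.5] twist [ 0.   0.1 -0. ] | at [440.9 313.1  87.5] psi 117.1 j6 8.3 F [-0.2 -0.6  7.3] Tq [-0.23 -0.09  0.02] grip 59.1 11.2 t 2.2
```

Request:
send_rows:
  steps:
    - {"slide":[0,0,-25],"twist":[0,0,0]}
    - {"slide":[0,0,-60],"twist":[0,0,0]}
    - {"slide":[0,0,-100],"twist":[0,0,0]}
    - {"slide":[0,0,-100],"twist":[0,0,0]}
    - {"slide":[0,0,-100],"twist":[0,0,0]}

```text
time: 2.7
eef_pos: [0.4406, 0.3131, 0.1867]
tcp_rot: [[-0.89, -0.455, 0.001], [-0.455, 0.89, 0.001], [-0.001, 0.0, -1.0]]
ft_force: [0.5, 0.5, -2.5]
gripper_width: 0.136
grip_force: 58.8
```

```bash
python3 -c "
from h import *
go(591.5,4.5,187,160.3)"
```

```text
slide [   6.2 -343.5   -0.4] twist [ -0.    0.1 -43.2] | at [440.6 313.1 186.7] psi 117.1 j6 8.3 F [ 0.5  0.5 -2.5] Tq [ 0.   -0.02  0.02] grip 58.8 11.6 t 2.7
```

Request:
send_rows:
  steps:
    - {"slide":[0,-40,0],"twist":[0,0,-6]}
    - {"slide":[1,-85,0],"twist":[0,0,-12]}
    - {"slide":[2,-130,0],"twist":[0,0,-18]}
    - {"slide":[3,-175,0],"twist":[0,0,-24]}
    - {"slide":[4,-220,0],"twist":[0,0,-30]}
    - {"slide":[5,-265,0],"twist":[0,0,-36]}
    - {"slide":[6,-310,0],"twist":[0,0,-43.2]}
    - {"slide":[6,-343.5,0],"twist":[0,0,-43.2]}

```text
time: 3.5
eef_pos: [0.5914, 0.0018, 0.184]
tcp_rot: [[-0.334, -0.943, -0.003], [-0.943, 0.334, -0.0], [0.001, 0.003, -1.0]]
ft_force: [0.3, 0.5, -1.6]
gripper_width: 0.133
grip_force: 59.2
```

Request:
send_rows:
  steps:
    - {"slide":[0,0,30],"twist":[0,0,0]}
    - {"slide":[0,0,60],"twist":[0,0,0]}
    - {"slide":[0,0,80],"twist":[0,0,0]}
    - {"slide":[0,0,80],"twist":[0,0,0]}
    - {"slide":[0,0,80],"twist":[0,0,0]}
    - {"slide":[0,0,80],"twist":[0,0,0]}

```text
time: 4.1
eef_pos: [0.5919, 0.0045, 0.1073]
tcp_rot: [[-0.337, -0.942, 0.001], [-0.942, 0.337, 0.0], [-0.0, -0.001, -1.0]]
ft_force: [-0.2, -0.3, -1.0]
gripper_width: 0.131
grip_force: 59.7
```

```bash
python3 -c "
from h import *
go(591.5,4.5,106.5,160.3)
s=snap('side','s1');t=snap('top','t1')
x=lambda im,a,b:cv2.resize(im[b:b+60,a:a+80,::-1],(400,300),interpolation=cv2.INTER_CUBIC)
cv2.imwrite('pics/c3.png',np.hstack([x(s,290,175),x(t,275,150)]))"
```

```text
slide [0.1 0.4 0.8] twist [-0.1  0.   0. ] | at [591.9   4.5 107.3] psi 160.3 j6 -69.9 F [-0.2 -0.3 -1. ] Tq [-0.01  0.03 -0.01] grip 59.7 11.2 t 4.1
```

View pics/c3.png

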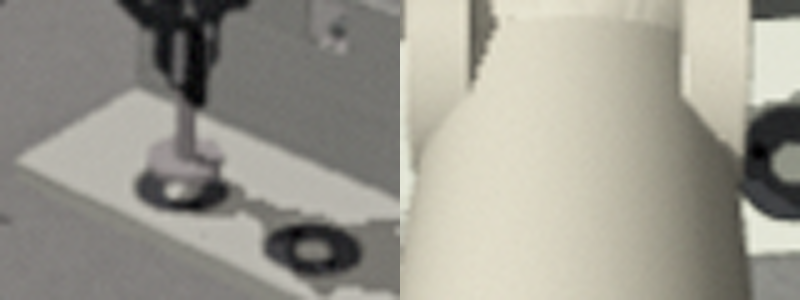

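```bash
python3 -c "
from h import *
for z in (.034,.042): print(z,((proj('side',(.5919,.0045,z))-[290,175]+.5)*5).round(1))
for s in (-.025,.025): # extremes perpendicular to view
  print(((proj('side',(.5919+s*.7,.0045-s*.71,.038))-[290,175]+.5)*5).round(1))
s=cv2.imread('pics/s1.png')
print(s[202:214,316:340].mean(2).astype(int))"
```

```text
0.034 [183.2 161.2]
0.042 [183.5 150.7]
[144.7 155.6]
[222.  156.4]
[[181 179 180 179 180 177 172 168 151 119 104  99  98 151 174 174 174 177
  181 182 182 181 176 164]
 [180 178 181 179 173 163 155 149 138 114 103 102  95 137 158 155 155 169
  179 180 180 181 181 181]
 [180 179 182 172 157 148 148 150 136 115 101 102  97 135 150 150 151 158
  175 181 180 180 180 182]
 [179 180 181 167 154 151 151 151 140 116 103 101  95 119 134 144 149 153
  164 176 181 180 180 179]
 [179 180 181 164 150 150 150 151 146 126 110  98  93  87  92 121 129 129
  139 168 179 181 179 179]
 [180 182 182 156 146 149 152 153 151 147 134 124 121 104  89  94  88  93
  128 168 180 179 179 180]
 [181 180 172 136 128 142 149 152 153 152 151 150 151 133 124 114  99  93
  152 179 183 180 179 179]
 [179 166 134  98  97 119 132 138 140 144 145 146 143 140 138 130 107  96
  159 184 184 180 181 179]
 [168 134  92  69  74  92 100 107 113 122 123 123 119 115 110  99  89  86
  134 166 178 182 182 179]
 [156 106  70  64  68  68  80 108 129 138 129 113 103 104  95  71  59  59
   86 111 149 164 175 181]
 [154  97  67  66  66  67  83 141 169 176 154 122 106  97  68  44  36  38
   38  75 107 118 147 176]
 [160 109  65  66  68  68  89 153 185 177 143 121 106  87  59  40  40  36
   35  65 104 112 120 166]]
```

```bash
python3 -c "
from h import *
go(591.3,5.2,97,160.3)"
```

```text
slide [-0.4  1.  10.6] twist [-0.1  0.   0. ] | at [592.1   4.5 107.6] psi 160.3 j6 -69.9 F [ 0.5  0.2 -2.2] Tq [-0.    0.02 -0.02] grip 59.7 11.4 t 4.2
```

Request:
send_rows:
  steps:
    - {"slide":[-0.5,0.7,5],"twist":[0,0,0]}
    - {"slide":[-0.5,0.7,11],"twist":[0,0,0]}
    - {"slide":[-0.5,0.7,13],"twist":[0,0,0]}
    - {"slide":[-0.5,0.7,15],"twist":[0,0,0]}
    - {"slide":[-0.5,0.7,16],"twist":[0,0,0]}
    - {"slide":[-0.5,0.7,16],"twist":[0,0,0]}

```text
time: 4.8
eef_pos: [0.591, 0.0052, 0.0902]
tcp_rot: [[-0.337, -0.942, -0.0], [-0.942, 0.337, 0.0], [-0.0, 0.0, -1.0]]
ft_force: [0.8, 1.1, -1.8]
gripper_width: 0.13
grip_force: 59.9
```

Request:
send_rows:
  steps:
    - {"slide":[0,0,2],"twist":[0,0,0]}
    - {"slide":[0,0,3],"twist":[0,0,0]}
    - {"slide":[0,0,4],"twist":[0,0,0]}
    - {"slide":[0,0,4],"twist":[0,0,0]}

```text
time: 5.2
eef_pos: [0.5911, 0.0052, 0.0865]
tcp_rot: [[-0.337, -0.941, 0.0], [-0.941, 0.337, 0.0], [-0.0, -0.0, -1.0]]
ft_force: [1.3, 1.1, -0.1]
gripper_width: 0.13
grip_force: 60.2
```

Request:
send_rows:
  steps:
    - {"slide":[0,0,0],"twist":[0,0,0]}
    - {"slide":[0,0,0],"twist":[0,0,6]}
    - {"slide":[0,0,0],"twist":[0,0,12]}
    - {"slide":[0,0,0],"twist":[0,0,18]}
    - {"slide":[0,0,0],"twist":[0,0,24]}
    - {"slide":[0,0,0],"twist":[0,0,30]}
    - {"slide":[0,0,0],"twist":[0,0,30]}
  squeeze: 110

```text
time: 5.9
eef_pos: [0.5916, 0.005, 0.0867]
tcp_rot: [[-0.764, -0.646, 0.002], [-0.646, 0.764, -0.0], [-0.001, -0.001, -1.0]]
ft_force: [3.9, 1.0, 0.7]
gripper_width: 0.127
grip_force: 107.2
```

```bash
python3 -c "
from h import *
go(591.1,5.2,86.5,160.3)"
```

```text
slide [0.3 0.5 0.2] twist [ -0.1   0.  -30.1] | at [591.6   5.   86.7] psi 130.2 j6 -39.7 F [3.9 1.  0.7] Tq [ 0.38 -0.91  0.  ] grip 107.2 10.9 t 5.9
```

Request:
send_rows:
  steps:
    - {"slide":[0,0,0],"twist":[0,0,6]}
    - {"slide":[0,0,0],"twist":[0,0,12]}
    - {"slide":[0,0,0],"twist":[0,0,18]}
    - {"slide":[0,0,0],"twist":[0,0,24]}
    - {"slide":[0,0,0],"twist":[0,0,30]}

```text
time: 6.4
eef_pos: [0.5916, 0.0051, 0.0866]
tcp_rot: [[-0.984, -0.178, 0.002], [-0.178, 0.984, -0.0], [-0.001, -0.0, -1.0]]
ft_force: [3.6, 1.0, 0.4]
gripper_width: 0.122
grip_force: 107.2
```

```bash
python3 -c "
from h import *
go(591.1,5.2,86.5,160.3)"
```

```text
slide [0.5 0.2 0.1] twist [ -0.1   0.1 -60. ] | at [591.6   5.1  86.6] psi 100.3 j6 -9.8 F [3.6 1.  0.4] Tq [ 0.41 -0.88  0.25] grip 107.2 10.4 t 6.4
```

Request:
send_rows:
  steps:
    - {"slide":[0,0,0],"twist":[0,0,6]}
    - {"slide":[0,0,0],"twist":[0,0,12]}
    - {"slide":[0,0,0],"twist":[0,0,18]}
    - {"slide":[0,0,0],"twist":[0,0,24]}
    - {"slide":[0,0,0],"twist":[0,0,30]}

```text
time: 6.9
eef_pos: [0.5917, 0.0052, 0.0867]
tcp_rot: [[-0.941, 0.338, 0.002], [0.338, 0.941, 0.0], [-0.001, 0.001, -1.0]]
ft_force: [3.3, 1.4, -0.1]
gripper_width: 0.125
grip_force: 107.2
```

```bash
python3 -c "
from h import *
go(591.1,5.2,86.5,160.3)"
```

```text
slide [ 0.5 -0.2  0.2] twist [ -0.    0.1 -90. ] | at [591.7   5.2  86.7] psi 70.3 j6 20.2 F [ 3.3  1.4 -0.1] Tq [ 0.4  -0.96  0.23] grip 107.2 10.7 t 6.9
```

Request:
send_rows:
  steps:
    - {"slide":[0,0,0],"twist":[0,0,5]}
    - {"slide":[0,0,0],"twist":[0,0,10]}
    - {"slide":[0,0,0],"twist":[0,0,15]}
    - {"slide":[0,0,0],"twist":[0,0,20]}

```text
time: 7.3
eef_pos: [0.5917, 0.0052, 0.0867]
tcp_rot: [[-0.77, 0.639, 0.002], [0.639, 0.77, 0.0], [-0.001, 0.001, -1.0]]
ft_force: [3.2, 1.2, 0.6]
gripper_width: 0.124
grip_force: 107.2
```

```bash
python3 -c "
from h import *
go(591.1,5.2,86.5,160.3)"
```

```text
slide [ 0.4 -0.4  0.2] twist [-0.0e+00  1.0e-01 -1.1e+02] | at [591.7   5.2  86.7] psi 50.3 j6 40.2 F [3.2 1.2 0.6] Tq [ 0.46 -1.01  0.25] grip 107.2 10.6 t 7.3
```

Request:
send_rows:
  steps:
    - {"slide":[0,0,0],"twist":[0,0,4]}
    - {"slide":[0,0,0],"twist":[0,0,8]}
    - {"slide":[0,0,0],"twist":[0,0,12]}
    - {"slide":[0,0,0],"twist":[0,0,16]}

```text
time: 7.7
eef_pos: [0.5917, 0.0053, 0.0866]
tcp_rot: [[-0.564, 0.826, 0.002], [0.826, 0.564, 0.0], [-0.001, 0.002, -1.0]]
ft_force: [3.7, 1.6, 0.3]
gripper_width: 0.124
grip_force: 107.2
```

```bash
python3 -c "
from h import *
go(591.1,5.2,86.5,160.3)"
```

```text
slide [ 0.3 -0.5  0.1] twist [ 0.000e+00  1.000e-01 -1.259e+02] | at [591.7   5.3  86.6] psi 34.4 j6 56.1 F [3.7 1.6 0.3] Tq [ 0.53 -1.09  0.24] grip 107.2 10.6 t 7.7
```

Request:
send_rows:
  steps:
    - {"slide":[0,0,0],"twist":[0,0,3]}
    - {"slide":[0,0,0],"twist":[0,0,6]}
    - {"slide":[0,0,0],"twist":[0,0,9]}
    - {"slide":[0,0,0],"twist":[0,0,12]}

```text
time: 8.1
eef_pos: [0.5918, 0.0053, 0.0867]
tcp_rot: [[-0.381, 0.925, 0.002], [0.925, 0.381, 0.0], [-0.0, 0.002, -1.0]]
ft_force: [3.8, 2.5, -0.3]
gripper_width: 0.125
grip_force: 107.2
```

```bash
python3 -c "
from h import *
go(591.1,5.2,86.5,160.3)"
```

```text
slide [ 0.2 -0.6  0.2] twist [ 0.000e+00  1.000e-01 -1.379e+02] | at [591.8   5.3  86.7] psi 22.4 j6 68.1 F [ 3.8  2.5 -0.3] Tq [ 0.58 -1.13  0.26] grip 107.2 10.7 t 8.1
```

Request:
send_rows:
  steps:
    - {"slide":[0,0,0],"twist":[0,0,2]}
    - {"slide":[0,0,0],"twist":[0,0,4]}
    - {"slide":[0,0,0],"twist":[0,0,6]}

```text
time: 8.4
eef_pos: [0.5917, 0.0053, 0.0866]
tcp_rot: [[-0.284, 0.959, 0.002], [0.959, 0.284, 0.0], [-0.0, 0.002, -1.0]]
ft_force: [3.7, 1.8, -0.4]
gripper_width: 0.122
grip_force: 108.2
```

```bash
python3 -c "
from h import *
go(591.1,5.2,86.5,160.3)"
```

```text
slide [ 0.1 -0.6  0.1] twist [ 0.000e+00  1.000e-01 -1.438e+02] | at [591.7   5.3  86.6] psi 16.5 j6 74.0 F [ 3.7  1.8 -0.4] Tq [ 0.49 -1.05  1.19] grip 108.2 10.4 t 8.4
```

Request:
send_rows:
  steps:
    - {"slide":[0,0,0],"twist":[0,0,2]}
    - {"slide":[0,0,0],"twist":[0,0,2]}

```text
time: 8.6
eef_pos: [0.5917, 0.0053, 0.0866]
tcp_rot: [[-0.251, 0.968, 0.002], [0.968, 0.251, 0.0], [-0.0, 0.002, -1.0]]
ft_force: [5.2, 1.3, -0.1]
gripper_width: 0.126
grip_force: 109.5
```

```bash
python3 -c "
from h import *
go(591.1,5.2,86.5,160.3)"
```

```text
slide [ 0.  -0.6  0.1] twist [ 0.000e+00  1.000e-01 -1.458e+02] | at [591.7   5.3  86.6] psi 14.5 j6 76.0 F [ 5.2  1.3 -0.1] Tq [ 0.41 -1.2   1.54] grip 109.5 10.8 t 8.6
```

Request:
send_rows:
  steps:
    - {"slide":[0,0,0],"twist":[0,0,-3]}
    - {"slide":[0,0,0],"twist":[0,0,-6]}
    - {"slide":[0,0,0],"twist":[0,0,-6]}

```text
time: 8.9
eef_pos: [0.5915, 0.0051, 0.0866]
tcp_rot: [[-0.35, 0.937, 0.001], [0.937, 0.35, 0.0], [-0.0, 0.001, -1.0]]
ft_force: [4.5, 1.5, 1.5]
gripper_width: 0.122
grip_force: 107.4
```

Request:
send_rows:
  steps:
    - {"slide":[0,0,-5],"twist":[0,0,0]}
    - {"slide":[0,0,-12],"twist":[0,0,0]}
    - {"slide":[0,0,-20],"twist":[0,0,0]}
    - {"slide":[0,0,-20],"twist":[0,0,0]}

```text
time: 9.3
eef_pos: [0.591, 0.0049, 0.1073]
tcp_rot: [[-0.347, 0.938, 0.0], [0.938, 0.347, -0.0], [-0.0, 0.0, -1.0]]
ft_force: [-0.1, 0.7, -1.6]
gripper_width: 0.124
grip_force: 108.4
```

```bash
python3 -c "
from h import *
go(600.4,-98.7,106.5,163.5)"
```

```text
slide [-100.4  -27.     0.9] twist [  -0.     0.  -143.2] | at [591.    4.9 107.3] psi 20.3 j6 70.2 F [-0.1  0.7 -1.6] Tq [ 0.05 -0.02  0.01] grip 108.4 10.6 t 9.3
```

Request:
send_rows:
  steps:
    - {"slide":[-12,-3,-5],"twist":[0,0,-8]}
    - {"slide":[-25,-7,-5],"twist":[0,0,-16]}
    - {"slide":[-38,-10,-5],"twist":[0,0,-24]}
    - {"slide":[-50,-13,-5],"twist":[0,0,-32]}
    - {"slide":[-63,-17,-5],"twist":[0,0,-40]}
    - {"slide":[-76,-20,-5],"twist":[0,0,-48]}
    - {"slide":[-90,-24,-5],"twist":[0,0,-56]}
    - {"slide":[-100,-27,-5],"twist":[0,0,-64]}

```text
time: 10.1
eef_pos: [0.5999, -0.099, 0.1109]
tcp_rot: [[-0.996, 0.094, -0.001], [0.094, 0.996, -0.0], [0.001, -0.0, -1.0]]
ft_force: [-0.1, 0.0, -1.0]
gripper_width: 0.124
grip_force: 108.4
```

Request:
send_rows:
  steps:
    - {"slide":[0,0,0],"twist":[0,0,-8]}
    - {"slide":[0,0,0],"twist":[0,0,-16]}
    - {"slide":[0,0,0],"twist":[0,0,-24]}
    - {"slide":[0,0,0],"twist":[0,0,-32]}
    - {"slide":[0,0,0],"twist":[0,0,-40]}
    - {"slide":[0,0,0],"twist":[0,0,-48]}
    - {"slide":[0,0,0],"twist":[0,0,-56]}
    - {"slide":[0,0,0],"twist":[0,0,-64]}

```text
time: 10.9
eef_pos: [0.5999, -0.0981, 0.1109]
tcp_rot: [[-0.521, -0.854, -0.001], [-0.854, 0.521, -0.0], [0.001, 0.001, -1.0]]
ft_force: [-1.2, 0.8, -2.4]
gripper_width: 0.126
grip_force: 108.5
```

Request:
send_rows:
  steps:
    - {"slide":[0,0,0],"twist":[0,0,-7]}
    - {"slide":[0,0,0],"twist":[0,0,-15.2]}
    - {"slide":[0,0,0],"twist":[0,0,-15.2]}
    - {"slide":[0,0,0],"twist":[0,0,-15.2]}

```text
time: 11.3
eef_pos: [0.6001, -0.0981, 0.111]
tcp_rot: [[-0.288, -0.958, -0.001], [-0.958, 0.288, -0.0], [0.0, 0.001, -1.0]]
ft_force: [-0.3, 0.1, -2.4]
gripper_width: 0.128
grip_force: 108.4
```

```bash
python3 -c "
from h import *
go(601,-98.4,97,163.5)
im=snap('side','s2')
for p in ((.601,-.0984,.038),): print(proj('side',p))
print(im[212:228,338:368].mean(2).astype(int))
t=snap('top','t2')
"
```

```text
slide [ 0. -1. 14.] twist [ 0.  -0.  -0.2] | at [600.1 -98.1 111. ] psi 163.3 j6 -82.5 F [-0.3  0.1 -2.4] Tq [ 0.01 -0.04  0.03] grip 108.4 10.9 t 11.3
[352.39467273 217.44181407]
[[181 179 179 180 178 180 179 181 179 179 176 172 165 134 105 101 102 123
  167 182 183 182 181 176 165 154 145 132 116 114]
 [180 180 179 180 180 180 181 181 177 169 160 156 144 119 103 102  99 117
  154 171 176 178 181 181 182 182 177 164 148 131]
 [180 177 179 180 179 181 179 176 165 153 148 149 142 123 106 102  99 122
  145 153 157 169 178 180 181 182 182 182 177 164]
 [180 180 179 179 180 180 173 161 151 149 150 148 142 121 106 105  99 118
  145 151 150 152 167 178 180 179 181 180 182 181]
 [178 179 180 179 180 180 166 151 149 152 150 151 139 116 104 103  98 104
  125 136 142 149 152 171 180 180 181 180 180 180]
 [179 179 180 179 182 181 168 153 151 151 151 151 144 129 119 111  96  84
   87  91 118 130 130 167 182 179 180 180 180 180]
 [180 181 178 180 180 180 171 151 146 150 153 154 152 147 143 132 122 103
   90  86  92  90 105 164 182 180 180 180 179 178]
 [179 178 179 180 181 180 175 145 132 143 149
[... 380 characters left out ...]
 94 110 118 115 106 101
   99  93  79  62 103 144 161 177 181 180 180 181]
 [181 177 181 175 137  80  65  69  66  70  67  94 127 150 153 137 122 105
   85  68  44  40  56  97 120 150 162 175 181 180]
 [179 180 181 179 137  76  64  68  66  65  74 139 178 188 174 142 134 108
   71  50  39  37  38  59  86 109 118 149 176 182]
 [179 179 181 182 144  85  66  67  67  67  75 143 183 177 143 120 120 101
   60  45  38  42  37  41  83 112 115 117 152 176]
 [180 179 180 182 165 128  86  67  70  68  67  90 144 132 106 101 101  83
   51  34  43  36  37  43  94 116 115 115 117 151]
 [181 181 182 181 183 169 140 105  80  67  62  64  66  57  52  53  46  28
   17  28  41  38  42  65 106 119 117 116 113 118]]
```

Request:
send_rows:
  steps:
    - {"slide":[0,-0.8,6],"twist":[0,0,0]}
    - {"slide":[0,-0.8,13],"twist":[0,0,0]}
    - {"slide":[0,-0.8,16],"twist":[0,0,0]}
    - {"slide":[0,-0.8,19],"twist":[0,0,0]}
    - {"slide":[0,-0.8,20],"twist":[0,0,0]}
    - {"slide":[0,-0.8,20],"twist":[0,0,0]}

```text
time: 12.0
eef_pos: [0.601, -0.0983, 0.0911]
tcp_rot: [[-0.284, -0.959, -0.0], [-0.959, 0.284, 0.0], [0.0, 0.0, -1.0]]
ft_force: [0.3, 0.4, -1.9]
gripper_width: 0.118
grip_force: 108.4
```

Pins are in. I seat the spanner, then turn.

Request:
send_rows:
  steps:
    - {"slide":[0,0,2],"twist":[0,0,0]}
    - {"slide":[0,0,4],"twist":[0,0,0]}
    - {"slide":[0,0,4.6],"twist":[0,0,0]}
    - {"slide":[0,0,4.6],"twist":[0,0,0]}

```text
time: 12.4
eef_pos: [0.6011, -0.0983, 0.0867]
tcp_rot: [[-0.284, -0.959, 0.0], [-0.959, 0.284, -0.0], [0.0, -0.0, -1.0]]
ft_force: [-0.1, -0.4, -1.9]
gripper_width: 0.128
grip_force: 108.5
```

Request:
send_rows:
  steps:
    - {"slide":[0,0,0],"twist":[0,0,6]}
    - {"slide":[0,0,0],"twist":[0,0,12]}
    - {"slide":[0,0,0],"twist":[0,0,18]}
    - {"slide":[0,0,0],"twist":[0,0,24]}
    - {"slide":[0,0,0],"twist":[0,0,30]}

```text
time: 12.9
eef_pos: [0.6016, -0.0984, 0.0868]
tcp_rot: [[-0.728, -0.685, 0.001], [-0.685, 0.728, -0.0], [-0.0, -0.001, -1.0]]
ft_force: [1.9, -1.1, -2.7]
gripper_width: 0.13
grip_force: 108.4
```

```bash
python3 -c "
from h import *
go(601,-98.4,86.5,163.5)"
```

```text
slide [0.4 0.4 0.3] twist [ -0.1   0.  -30.2] | at [601.6 -98.4  86.8] psi 133.3 j6 -52.6 F [ 1.9 -1.1 -2.7] Tq [-0.15 -0.47  0.23] grip 108.4 11.1 t 12.9
```

Request:
send_rows:
  steps:
    - {"slide":[0,0,0],"twist":[0,0,6]}
    - {"slide":[0,0,0],"twist":[0,0,12]}
    - {"slide":[0,0,0],"twist":[0,0,18]}
    - {"slide":[0,0,0],"twist":[0,0,24]}
    - {"slide":[0,0,0],"twist":[0,0,30]}

```text
time: 13.4
eef_pos: [0.6015, -0.0984, 0.0868]
tcp_rot: [[-0.973, -0.23, 0.001], [-0.23, 0.973, -0.0], [-0.001, -0.0, -1.0]]
ft_force: [1.9, 0.2, -2.2]
gripper_width: 0.125
grip_force: 108.4
```

```bash
python3 -c "
from h import *
go(601,-98.4,86.5,163.5)"
```

```text
slide [0.5 0.1 0.3] twist [ -0.    0.  -60.2] | at [601.5 -98.4  86.8] psi 103.3 j6 -22.6 F [ 1.9  0.2 -2.2] Tq [-0.17 -0.44  0.28] grip 108.4 10.7 t 13.4
```

Request:
send_rows:
  steps:
    - {"slide":[0,0,0],"twist":[0,0,5]}
    - {"slide":[0,0,0],"twist":[0,0,10]}
    - {"slide":[0,0,0],"twist":[0,0,15]}
    - {"slide":[0,0,0],"twist":[0,0,20]}

```text
time: 13.8
eef_pos: [0.6015, -0.0983, 0.0868]
tcp_rot: [[-0.993, 0.116, 0.001], [0.116, 0.993, -0.0], [-0.001, -0.0, -1.0]]
ft_force: [1.3, 0.5, -2.4]
gripper_width: 0.122
grip_force: 108.4
```

```bash
python3 -c "
from h import *
go(601,-98.4,86.5,163.5)"
```

```text
slide [ 0.5 -0.1  0.3] twist [ -0.    0.  -80.2] | at [601.5 -98.3  86.8] psi 83.3 j6 -2.6 F [ 1.3  0.5 -2.4] Tq [-0.08 -0.46  0.24] grip 108.4 10.4 t 13.8
```

Request:
send_rows:
  steps:
    - {"slide":[0,0,0],"twist":[0,0,5]}
    - {"slide":[0,0,0],"twist":[0,0,10]}
    - {"slide":[0,0,0],"twist":[0,0,15]}
    - {"slide":[0,0,0],"twist":[0,0,20]}

```text
time: 14.2
eef_pos: [0.6015, -0.0983, 0.0868]
tcp_rot: [[-0.894, 0.449, 0.001], [0.449, 0.894, -0.0], [-0.001, 0.0, -1.0]]
ft_force: [1.0, 0.4, -2.3]
gripper_width: 0.125
grip_force: 108.4
```

```bash
python3 -c "
from h import *
go(601,-98.4,86.5,163.5)"
```

```text
slide [ 0.4 -0.3  0.3] twist [  -0.     0.  -100.2] | at [601.5 -98.3  86.8] psi 63.3 j6 17.4 F [ 1.   0.4 -2.3] Tq [-0.04 -0.42  0.24] grip 108.4 10.7 t 14.2
```

Request:
send_rows:
  steps:
    - {"slide":[0,0,0],"twist":[0,0,5]}
    - {"slide":[0,0,0],"twist":[0,0,10]}
    - {"slide":[0,0,0],"twist":[0,0,15]}
    - {"slide":[0,0,0],"twist":[0,0,20]}

```text
time: 14.6
eef_pos: [0.6015, -0.0982, 0.0867]
tcp_rot: [[-0.686, 0.728, 0.001], [0.728, 0.686, 0.0], [-0.001, 0.001, -1.0]]
ft_force: [2.4, -0.7, -3.7]
gripper_width: 0.128
grip_force: 108.4
```

```bash
python3 -c "
from h import *
go(601,-98.4,86.5,163.5)"
```

```text
slide [ 0.2 -0.5  0.2] twist [-0.000e+00  1.000e-01 -1.202e+02] | at [601.5 -98.2  86.7] psi 43.3 j6 37.4 F [ 2.4 -0.7 -3.7] Tq [-0.  -0.5  0.2] grip 108.4 11.0 t 14.6
```

Request:
send_rows:
  steps:
    - {"slide":[0,0,0],"twist":[0,0,4]}
    - {"slide":[0,0,0],"twist":[0,0,8]}
    - {"slide":[0,0,0],"twist":[0,0,12]}
    - {"slide":[0,0,0],"twist":[0,0,16]}

```text
time: 15.0
eef_pos: [0.6015, -0.0982, 0.0868]
tcp_rot: [[-0.46, 0.888, 0.001], [0.888, 0.46, 0.0], [-0.0, 0.001, -1.0]]
ft_force: [1.4, 0.2, -3.5]
gripper_width: 0.126
grip_force: 108.4
```

```bash
python3 -c "
from h import *
go(601,-98.4,86.5,163.5)"
```

```text
slide [ 0.1 -0.6  0.3] twist [-0.000e+00  1.000e-01 -1.361e+02] | at [601.5 -98.2  86.8] psi 27.4 j6 53.4 F [ 1.4  0.2 -3.5] Tq [ 0.07 -0.52  0.24] grip 108.4 10.8 t 15.0
```

Request:
send_rows:
  steps:
    - {"slide":[0,0,0],"twist":[0,0,2]}
    - {"slide":[0,0,0],"twist":[0,0,4]}
    - {"slide":[0,0,0],"twist":[0,0,6]}

```text
time: 15.3
eef_pos: [0.6015, -0.0982, 0.0867]
tcp_rot: [[-0.366, 0.931, 0.001], [0.931, 0.366, 0.0], [-0.0, 0.001, -1.0]]
ft_force: [1.4, 1.1, -3.8]
gripper_width: 0.128
grip_force: 108.4
```

```bash
python3 -c "
from h import *
go(601,-98.4,86.5,163.5)"
```

```text
slide [ 0.  -0.6  0.2] twist [ 0.000e+00  1.000e-01 -1.421e+02] | at [601.5 -98.2  86.7] psi 21.4 j6 59.3 F [ 1.4  1.1 -3.8] Tq [ 0.08 -0.55  0.21] grip 108.4 10.9 t 15.3
```

Request:
send_rows:
  steps:
    - {"slide":[0,0,0],"twist":[0,0,2]}
    - {"slide":[0,0,0],"twist":[0,0,4]}
    - {"slide":[0,0,0],"twist":[0,0,5]}

```text
time: 15.6
eef_pos: [0.6015, -0.0982, 0.0868]
tcp_rot: [[-0.284, 0.959, 0.001], [0.959, 0.284, -0.0], [-0.0, 0.001, -1.0]]
ft_force: [2.0, 0.7, -3.7]
gripper_width: 0.123
grip_force: 109.1
```

```bash
python3 -c "
from h import *
go(601,-98.4,86.5,163.5)"
```

```text
slide [-0.1 -0.6  0.3] twist [-0.00e+00  1.00e-01 -1.47e+02] | at [601.5 -98.2  86.8] psi 16.5 j6 64.2 F [ 2.   0.7 -3.7] Tq [ 0.01 -0.64  1.1 ] grip 109.1 10.5 t 15.6
```

Request:
send_rows:
  steps:
    - {"slide":[0,0,0],"twist":[0,0,2]}
    - {"slide":[0,0,0],"twist":[0,0,2]}
    - {"slide":[0,0,0],"twist":[0,0,-2]}
    - {"slide":[0,0,0],"twist":[0,0,-4]}
    - {"slide":[0,0,0],"twist":[0,0,-4]}

```text
time: 16.1
eef_pos: [0.6014, -0.0983, 0.0868]
tcp_rot: [[-0.351, 0.936, 0.001], [0.936, 0.351, 0.0], [-0.0, 0.001, -1.0]]
ft_force: [2.5, 0.2, -2.3]
gripper_width: 0.125
grip_force: 108.5
```

Request:
send_rows:
  steps:
    - {"slide":[0,0,-5],"twist":[0,0,0]}
    - {"slide":[0,0,-15],"twist":[0,0,0]}
    - {"slide":[0,0,-50],"twist":[0,0,0]}
    - {"slide":[0,0,-100],"twist":[0,0,0]}
    - {"slide":[0,0,-100],"twist":[0,0,0]}
    - {"slide":[0,0,-100],"twist":[0,0,0]}

```text
time: 16.7
eef_pos: [0.6016, -0.0984, 0.1889]
tcp_rot: [[-0.35, 0.937, 0.003], [0.937, 0.35, -0.001], [-0.002, 0.003, -1.0]]
ft_force: [-0.1, -0.7, -3.0]
gripper_width: 0.126
grip_force: 108.7
```

```bash
python3 -c "
from h import *
go(440.7,313,187,117.1)
t=snap('top','t3'); s=snap('side','s3')
for n,im,bs in(('top',t,[(298,170,32,30),(337,168,32,30)]),('side',s,[(313,204,26,18),(340,214,26,24)])):
  for b in bs:
    hs=blobs(im,*b,lambda u:u.mean(2)<38)
    print(n,[(onz(n,*h.mean(0),.013).round(4),len(h)) for h in hs[:4]])"
```

```text
slide [441.7  -6.9   1.2] twist [  0.    0.2 -96.6] | at [601.6 -98.4 188.9] psi 20.5 j6 60.2 F [-0.1 -0.7 -3. ] Tq [ 0.03 -0.01 -0.05] grip 108.7 10.8 t 16.7
top [(array([0.5834, 0.0225, 0.013 ]), 73), (array([ 0.6002, -0.0108,  0.013 ]), 75)]
top []
side [(array([ 0.5994, -0.0135,  0.013 ]), 38), (array([0.5831, 0.0211, 0.013 ]), 32)]
side [(array([ 0.5918, -0.0829,  0.013 ]), 36), (array([ 0.6085, -0.1165,  0.013 ]), 34)]
```

Request:
send_rows:
  steps:
    - {"slide":[45,0,0],"twist":[0,0,-8]}
    - {"slide":[90,-1,0],"twist":[0,0,-16]}
    - {"slide":[135,-2,0],"twist":[0,0,-24]}
    - {"slide":[180,-3,0],"twist":[0,0,-32]}
    - {"slide":[225,-4,0],"twist":[0,0,-40]}
    - {"slide":[270,-4,0],"twist":[0,0,-48]}
    - {"slide":[315,-5,0],"twist":[0,0,-56]}
    - {"slide":[360,-6,0],"twist":[0,0,-64]}

```text
time: 17.6
eef_pos: [0.4678, 0.238, 0.1853]
tcp_rot: [[-0.996, 0.09, -0.002], [0.09, 0.996, -0.001], [0.002, -0.001, -1.0]]
ft_force: [1.5, 0.2, -2.2]
gripper_width: 0.123
grip_force: 108.6
```

```bash
python3 -c "
from h import *
go(440.7,313,187,117.1)"
```

```text
slide [33.7 72.3 -1.8] twist [ -0.   -0.1 -32.3] | at [467.8 238.  185.3] psi 84.8 j6 32.2 F [ 1.5  0.2 -2.2] Tq [ 0.01 -0.08  0.08] grip 108.6 10.5 t 17.6
```

Request:
send_rows:
  steps:
    - {"slide":[15,33,-2],"twist":[0,0,-8]}
    - {"slide":[30,64,-2],"twist":[0,0,-16]}
    - {"slide":[33.7,72,-2],"twist":[0,0,-24]}
    - {"slide":[33.7,72,-2],"twist":[0,0,-32.3]}
    - {"slide":[33.7,72,-2],"twist":[0,0,-32.3]}
    - {"slide":[33.7,72,-2],"twist":[0,0,-32.3]}

```text
time: 18.2
eef_pos: [0.4424, 0.3113, 0.1877]
tcp_rot: [[-0.895, -0.447, -0.001], [-0.447, 0.895, -0.001], [0.002, -0.0, -1.0]]
ft_force: [-0.1, -0.3, -3.5]
gripper_width: 0.123
grip_force: 108.5
```

```bash
python3 -c "
from h import *
go(440.7,313,95,117.1)"
```

```text
slide [ 0.6  2.3 92.7] twist [-0.  -0.1 -0.6] | at [442.4 311.3 187.7] psi 116.5 j6 8.6 F [-0.1 -0.3 -3.5] Tq [0.02 0.06 0.01] grip 108.5 10.5 t 18.2
```

Request:
send_rows:
  steps:
    - {"slide":[0,1,30],"twist":[0,0,0]}
    - {"slide":[0,1,65],"twist":[0,0,0]}
    - {"slide":[0,1,65],"twist":[0,0,0]}
    - {"slide":[0,1,65],"twist":[0,0,0]}

```text
time: 18.6
eef_pos: [0.4421, 0.312, 0.1239]
tcp_rot: [[-0.894, -0.449, -0.001], [-0.449, 0.894, -0.001], [0.001, -0.0, -1.0]]
ft_force: [0.1, -0.1, -0.9]
gripper_width: 0.125
grip_force: 108.2
```

```bash
python3 -c "
from h import *
go(440.8,313,90,117.1)"
```

```text
slide [ 0.7  1.5 33.9] twist [-0.  -0.1 -0.5] | at [442.1 312.  123.9] psi 116.6 j6 8.6 F [ 0.1 -0.1 -0.9] Tq [ 0.02 -0.06 -0.02] grip 108.2 10.7 t 18.6
```

Request:
send_rows:
  steps:
    - {"slide":[0.7,1.5,10],"twist":[0,0,-0.5]}
    - {"slide":[0.7,1.5,22],"twist":[0,0,-0.5]}
    - {"slide":[0.7,1.5,30],"twist":[0,0,-0.5]}
    - {"slide":[0.7,1.5,34],"twist":[0,0,-0.5]}
    - {"slide":[0.7,1.5,36],"twist":[0,0,-0.5]}
    - {"slide":[0.7,1.5,36],"twist":[0,0,-0.5]}

```text
time: 19.2
eef_pos: [0.4411, 0.3137, 0.0879]
tcp_rot: [[-0.889, -0.459, 0.0], [-0.459, 0.889, 0.0], [-0.0, 0.0, -1.0]]
ft_force: [-0.7, -0.1, -2.1]
gripper_width: 0.124
grip_force: 109.0
```

```bash
python3 -c "
from h import *
go(440.8,313,87.3,117.1)"
```

```text
slide [ 0.6 -0.5  0.6] twist [0.  0.  0.2] | at [441.1 313.7  87.9] psi 117.3 j6 8.1 F [-0.7 -0.1 -2.1] Tq [-0.06  0.05 -0.01] grip 109.0 10.6 t 19.2
```

Request:
send_rows:
  steps:
    - {"slide":[0,-0.4,0.7],"twist":[0,0,0]}
    - {"slide":[0,-0.4,0.7],"twist":[0,0,0]}
    - {"slide":[0,-0.4,0.7],"twist":[0,0,0]}

```text
time: 19.5
eef_pos: [0.4414, 0.3135, 0.0876]
tcp_rot: [[-0.889, -0.459, 0.001], [-0.459, 0.889, 0.001], [-0.001, 0.0, -1.0]]
ft_force: [-1.3, 0.2, 3.8]
gripper_width: 0.131
grip_force: 109.5
```

Request:
send_rows:
  steps:
    - {"slide":[0,0,0],"twist":[0,0,0]}
    - {"slide":[0,0,0],"twist":[0,0,0]}
    - {"slide":[0,0,0],"twist":[0,0,0]}
    - {"slide":[0,0,0],"twist":[0,0,0]}
    - {"slide":[0,0,0],"twist":[0,0,0]}
  hand: 45

```text
time: 20.0
eef_pos: [0.4412, 0.3132, 0.0869]
tcp_rot: [[-0.889, -0.459, -0.0], [-0.459, 0.889, -0.0], [0.0, -0.0, -1.0]]
ft_force: [0.4, 0.2, -0.6]
gripper_width: 0.53
grip_force: 0.0
```

Request:
send_rows:
  steps:
    - {"slide":[0,0,-25],"twist":[0,0,0]}
    - {"slide":[0,0,-60],"twist":[0,0,0]}
    - {"slide":[0,0,-100],"twist":[0,0,0]}
    - {"slide":[0,0,-120],"twist":[0,0,0]}
    - {"slide":[0,0,-120],"twist":[0,0,0]}

```text
time: 20.5
eef_pos: [0.4422, 0.314, 0.2105]
tcp_rot: [[-0.889, -0.459, 0.004], [-0.459, 0.889, 0.003], [-0.005, 0.001, -1.0]]
ft_force: [0.8, -0.1, 0.3]
gripper_width: 0.525
grip_force: 0.0
```

```bash
python3 -c "
from h import *
s=snap('side','s4');t=snap('top','t4')
x=lambda im,a,b:cv2.resize(im[b:b+60,a:a+80,::-1],(400,300),interpolation=cv2.INTER_CUBIC)
cv2.imwrite('pics/c4.png',np.vstack([np.hstack([x(s,195,155),x(s,350,240)]),np.hstack([x(t,235,205),x(t,400,200)])]))
go(436.4,130.3,200,117.1)"
```

```text
slide [  88.3 -160.4    6.7] twist [0.  0.  0.2] | at [441.3 313.3 206.7] psi 117.3 j6 8.1 F [ 0.8  0.9 -1.1] Tq [-0.02  0.01 -0.05] grip 0.0 44.9 t 20.6
```

View pics/c4.png

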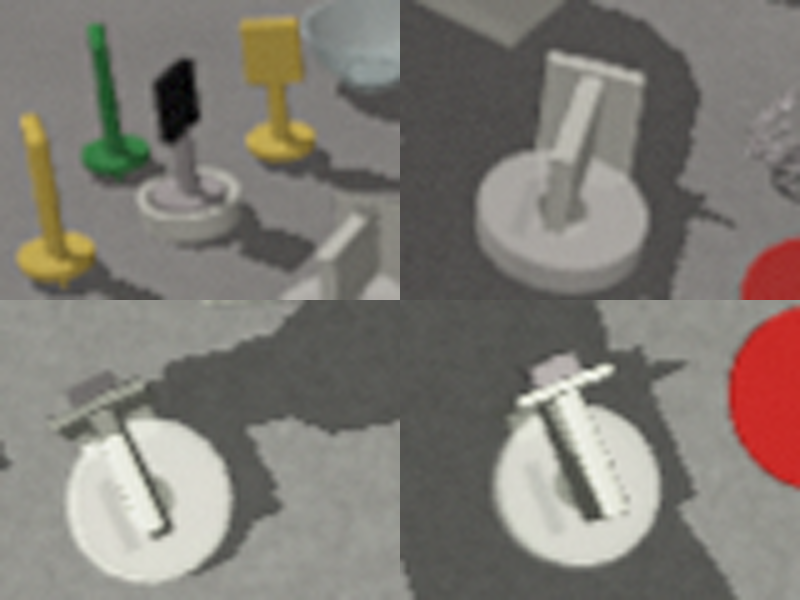

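The side crop shows the spanner upright in its cup, at crop (180,140). Both carriers are still where they were. Next is the left carrier.

Request:
send_rows:
  steps:
    - {"slide":[25,-45,2],"twist":[0,0,0]}
    - {"slide":[50,-90,4],"twist":[0,0,0]}
    - {"slide":[75,-135,6],"twist":[0,0,0]}
    - {"slide":[87,-160,20],"twist":[0,0,0]}
    - {"slide":[87,-160,60],"twist":[0,0,0]}
    - {"slide":[87,-160,100],"twist":[0,0,0]}
    - {"slide":[87,-160,100],"twist":[0,0,0]}
    - {"slide":[87,-160,100],"twist":[0,0,0]}

```text
time: 21.4
eef_pos: [0.4366, 0.131, 0.1067]
tcp_rot: [[-0.889, -0.459, -0.002], [-0.459, 0.889, -0.001], [0.002, 0.0, -1.0]]
ft_force: [-0.4, 0.0, 0.8]
gripper_width: 0.526
grip_force: 0.0
```

```bash
python3 -c "
from h import *
go(437,131.3,40,117.1)"
```

```text
slide [-0.7  0.  66.7] twist [ 0.  -0.1  0.2] | at [436.6 131.  106.7] psi 117.3 j6 -10.6 F [-0.4  0.   0.8] Tq [ 0.05 -0.03  0.01] grip 0.0 44.9 t 21.4
```

Request:
send_rows:
  steps:
    - {"slide":[-0.7,0,25],"twist":[0,0,0]}
    - {"slide":[-0.7,0,45],"twist":[0,0,0]}
    - {"slide":[-0.7,0,60],"twist":[0,0,0]}
    - {"slide":[-0.7,0,66.7],"twist":[0,0,0]}
    - {"slide":[-0.7,0,66.7],"twist":[0,0,0]}

```text
time: 21.9
eef_pos: [0.4384, 0.1319, 0.0412]
tcp_rot: [[-0.888, -0.459, 0.001], [-0.459, 0.888, 0.0], [-0.001, -0.0, -1.0]]
ft_force: [-0.9, -0.4, 0.1]
gripper_width: 0.527
grip_force: 0.0
```

Request:
send_rows:
  steps:
    - {"slide":[0,0,0],"twist":[0,0,0]}
    - {"slide":[0,0,0],"twist":[0,0,0]}
    - {"slide":[0,0,0],"twist":[0,0,0]}
    - {"slide":[0,0,0],"twist":[0,0,0]}
    - {"slide":[0,0,0],"twist":[0,0,0]}
    - {"slide":[0,0,0],"twist":[0,0,0]}
    - {"slide":[0,0,0],"twist":[0,0,0]}
  hand: 0
  squeeze: 80

```text
time: 22.6
eef_pos: [0.4386, 0.1317, 0.0415]
tcp_rot: [[-0.889, -0.459, 0.002], [-0.459, 0.889, 0.001], [-0.002, -0.0, -1.0]]
ft_force: [-0.7, -0.8, 5.9]
gripper_width: 0.124
grip_force: 78.6
```

```bash
python3 -c "
from h import *
go(437,131.3,130,117.1)"
```

```text
slide [  1.5   0.3 -88.5] twist [-0.   0.1  0.2] | at [438.6 131.7  41.5] psi 117.3 j6 -10.6 F [-0.7 -0.8  5.9] Tq [0.04 0.12 0.07] grip 78.6 10.6 t 22.6
```

Request:
send_rows:
  steps:
    - {"slide":[0,0,-20],"twist":[0,0,0]}
    - {"slide":[0,0,-50],"twist":[0,0,0]}
    - {"slide":[0,0,-75],"twist":[0,0,0]}
    - {"slide":[0,0,-75],"twist":[0,0,0]}
    - {"slide":[0,0,-75],"twist":[0,0,0]}

```text
time: 23.1
eef_pos: [0.4381, 0.1316, 0.1153]
tcp_rot: [[-0.889, -0.459, 0.001], [-0.459, 0.889, 0.0], [-0.001, -0.0, -1.0]]
ft_force: [-0.1, -1.3, -1.9]
gripper_width: 0.129
grip_force: 78.2
```

```bash
python3 -c "
from h import *
go(580,53,115,95.3)"
```

```text
slide [ -90.1 -134.9    0.4] twist [ 0.  0. 22.] | at [438.1 131.6 115.3] psi 117.3 j6 -10.6 F [-0.1 -1.3 -1.9] Tq [0.01 0.05 0.03] grip 78.2 11.0 t 23.1
```

Request:
send_rows:
  steps:
    - {"slide":[-18,-27,0],"twist":[0,0,5]}
    - {"slide":[-36,-54,0],"twist":[0,0,10]}
    - {"slide":[-54,-81,0],"twist":[0,0,15]}
    - {"slide":[-72,-108,0],"twist":[0,0,20]}
    - {"slide":[-90,-135,0],"twist":[0,0,22]}
    - {"slide":[-90,-135,0],"twist":[0,0,22]}
    - {"slide":[-90,-135,0],"twist":[0,0,22]}

```text
time: 23.8
eef_pos: [0.5792, 0.0524, 0.1132]
tcp_rot: [[-0.996, -0.092, -0.003], [-0.092, 0.996, -0.0], [0.003, 0.0, -1.0]]
ft_force: [-0.5, 0.0, -1.8]
gripper_width: 0.128
grip_force: 78.4
```

```bash
python3 -c "
from h import *
go(586,53.6,113.5,95.3)
s=snap('side','s5');t=snap('top','t5')
x=lambda im,a,b:cv2.resize(im[b:b+80,a:a+107,::-1],(400,300),interpolation=cv2.INTER_CUBIC)
cv2.imwrite('pics/c5.png',np.hstack([x(s,280,130),x(t,260,110)]))
for n in('side','top'):
  print(n,[proj(n,p).round(1) for p in((.6673-.003,.061,.106),(.6857,-.1382,.106))])"
```

```text
slide [-6.9  0.6 -0.4] twist [ 0.  -0.2 -0. ] | at [579.2  52.4 113.2] psi 95.3 j6 -0.1 F [-0.5  0.  -1.8] Tq [-0.01  0.09 -0.01] grip 78.4 10.9 t 23.8
side [array([329.4, 173.9]), array([381.7, 193.3])]
top [array([291.8, 148.1]), array([372.7, 142. ])]
```

View pics/c5.png

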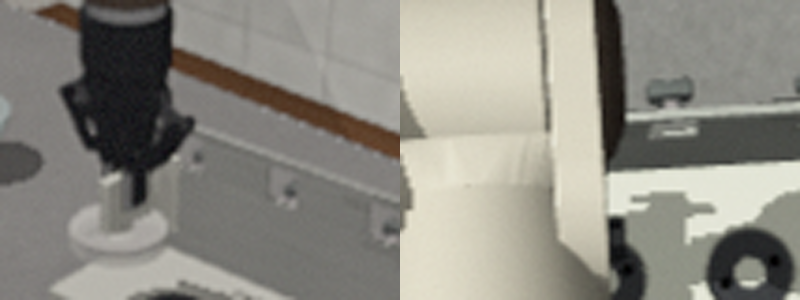

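```bash
python3 -c "
from h import *
go(606,55.4,113.5,95.3)
go(620.9,56.8,113.5,95.3)"
```

```text
slide [-27.3  -0.2   0.7] twist [ 0.  -0.1  0. ] | at [578.8  53.1 114.2] psi 95.3 j6 -0.1 F [-0.1  0.4 -1.6] Tq [ 0.03  0.04 -0.01] grip 78.4 10.9 t 23.9
slide [-42.2  -0.2   0.6] twist [ 0.  -0.1  0. ] | at [578.8  53.1 114.2] psi 95.3 j6 -0.1 F [-0.1  0.4 -1.6] Tq [ 0.03  0.04 -0.01] grip 78.4 10.9 t 23.9
```

Request:
send_rows:
  steps:
    - {"slide":[-10,0.5,-0.3],"twist":[0,0,0]}
    - {"slide":[-20,0.5,-0.3],"twist":[0,0,0]}
    - {"slide":[-26,0.5,-0.3],"twist":[0,0,0]}
    - {"slide":[-30,0.5,-0.3],"twist":[0,0,0]}
    - {"slide":[-33,0.5,-0.3],"twist":[0,0,0]}
    - {"slide":[-33,0.5,-0.3],"twist":[0,0,0]}

```text
time: 24.5
eef_pos: [0.6129, 0.0564, 0.1154]
tcp_rot: [[-0.996, -0.092, -0.0], [-0.092, 0.996, -0.0], [0.0, -0.0, -1.0]]
ft_force: [-0.1, 1.0, -0.7]
gripper_width: 0.123
grip_force: 78.4
```

Request:
send_rows:
  steps:
    - {"slide":[-3,-0.3,1.5],"twist":[0,0,0]}
    - {"slide":[-6,-0.3,1.5],"twist":[0,0,0]}
    - {"slide":[-7.5,-0.3,1.5],"twist":[0,0,0]}
    - {"slide":[-8,-0.3,1.5],"twist":[0,0,0]}

```text
time: 24.9
eef_pos: [0.6207, 0.0568, 0.1141]
tcp_rot: [[-0.996, -0.092, -0.0], [-0.092, 0.996, 0.0], [0.0, 0.0, -1.0]]
ft_force: [-0.1, 0.6, -0.7]
gripper_width: 0.132
grip_force: 78.4
```

Request:
send_rows:
  steps:
    - {"slide":[-1,0,0],"twist":[0,0,0]}
    - {"slide":[-2,0,0],"twist":[0,0,0]}
    - {"slide":[-2,0,0],"twist":[0,0,0]}

```text
time: 25.2
eef_pos: [0.6211, 0.0568, 0.114]
tcp_rot: [[-0.996, -0.092, -0.003], [-0.092, 0.996, -0.0], [0.003, -0.0, -1.0]]
ft_force: [-9.8, -1.3, 1.6]
gripper_width: 0.128
grip_force: 79.1
```

Request:
send_rows:
  steps:
    - {"slide":[1.3,0,0],"twist":[0,0,0]}
    - {"slide":[1.3,0,4],"twist":[0,0,0]}
    - {"slide":[1.3,0,8],"twist":[0,0,0]}
    - {"slide":[1.3,0,11],"twist":[0,0,0]}
    - {"slide":[1.3,0,11],"twist":[0,0,0]}
  squeeze: 115

```text
time: 25.7
eef_pos: [0.6211, 0.0569, 0.1035]
tcp_rot: [[-0.996, -0.092, 0.0], [-0.092, 0.996, 0.0], [-0.0, 0.0, -1.0]]
ft_force: [-6.5, -0.9, 5.6]
gripper_width: 0.125
grip_force: 113.5
```

Request:
send_rows:
  steps:
    - {"slide":[0,0,3],"twist":[0,0,0]}
    - {"slide":[0,0,6],"twist":[0,0,0]}
    - {"slide":[0,0,9],"twist":[0,0,0]}
    - {"slide":[0,0,11],"twist":[0,0,0]}
    - {"slide":[0,0,11],"twist":[0,0,0]}

```text
time: 26.2
eef_pos: [0.6211, 0.0569, 0.0917]
tcp_rot: [[-0.996, -0.092, -0.001], [-0.092, 0.996, -0.0], [0.001, 0.0, -1.0]]
ft_force: [-3.9, -0.4, -0.2]
gripper_width: 0.122
grip_force: 112.6
```

Request:
send_rows:
  steps:
    - {"slide":[0,0,1],"twist":[0,0,0]}
    - {"slide":[0,0,1.8],"twist":[0,0,0]}
    - {"slide":[0,0,1.8],"twist":[0,0,0]}

```text
time: 26.5
eef_pos: [0.6211, 0.0569, 0.0916]
tcp_rot: [[-0.996, -0.092, 0.001], [-0.092, 0.996, 0.0], [-0.001, 0.0, -1.0]]
ft_force: [-9.3, -0.7, 10.7]
gripper_width: 0.124
grip_force: 114.2
```

Request:
send_rows:
  steps:
    - {"slide":[0,0,-1.8],"twist":[0,0,0]}
    - {"slide":[0,0,-2.8],"twist":[0,0,0]}
    - {"slide":[0,0,-2.8],"twist":[0,0,0]}

```text
time: 26.8
eef_pos: [0.6211, 0.0569, 0.0924]
tcp_rot: [[-0.996, -0.092, -0.001], [-0.092, 0.996, -0.0], [0.001, 0.0, -1.0]]
ft_force: [-3.8, -0.3, -1.7]
gripper_width: 0.119
grip_force: 112.0
```

Request:
send_rows:
  steps:
    - {"slide":[0,0,1.5],"twist":[0,0,0]}
    - {"slide":[0,0,2.5],"twist":[0,0,0]}
    - {"slide":[0,0,1],"twist":[0,0,0]}
    - {"slide":[0,0,1],"twist":[0,0,0]}

```text
time: 27.2
eef_pos: [0.6211, 0.0569, 0.092]
tcp_rot: [[-0.996, -0.092, -0.001], [-0.092, 0.996, -0.0], [0.001, -0.0, -1.0]]
ft_force: [-6.0, -0.9, 0.8]
gripper_width: 0.118
grip_force: 112.2
```

Request:
send_rows:
  steps:
    - {"slide":[0,0,0],"twist":[0,0,0]}
    - {"slide":[0,0,0],"twist":[0,0,0]}
    - {"slide":[0,0,0],"twist":[0,0,0]}
    - {"slide":[0,0,0],"twist":[0,0,0]}
    - {"slide":[0,0,0],"twist":[0,0,0]}
  hand: 40

```text
time: 27.7
eef_pos: [0.6215, 0.0569, 0.0922]
tcp_rot: [[-0.996, -0.092, 0.001], [-0.092, 0.996, 0.0], [-0.001, 0.0, -1.0]]
ft_force: [-0.9, -0.5, 0.1]
gripper_width: 0.468
grip_force: 0.0
```

Request:
send_rows:
  steps:
    - {"slide":[0,0,-25],"twist":[0,0,0]}
    - {"slide":[0,0,-60],"twist":[0,0,0]}
    - {"slide":[0,0,-90],"twist":[0,0,0]}
    - {"slide":[45,0,-110],"twist":[0,0,0]}
    - {"slide":[90,0,-110],"twist":[0,0,0]}
    - {"slide":[130,0,-110],"twist":[0,0,0]}
    - {"slide":[170,0,-110],"twist":[0,0,0]}
    - {"slide":[170,0,-110],"twist":[0,0,0]}

```text
time: 28.5
eef_pos: [0.4486, 0.0408, 0.2031]
tcp_rot: [[-0.996, -0.092, 0.001], [-0.092, 0.996, 0.0], [-0.001, -0.0, -1.0]]
ft_force: [1.1, 0.1, 0.2]
gripper_width: 0.47
grip_force: 0.0
```

```bash
python3 -c "
from h import *
s=snap('side','s6');t=snap('top','t6')
x=lambda im,a,b:cv2.resize(im[b:b+60,a:a+80,::-1],(400,300),interpolation=cv2.INTER_CUBIC)
cv2.imwrite('pics/c6.png',np.vstack([np.hstack([x(s,295,150),x(s,350,240)]),np.hstack([x(t,265,120),x(t,400,200)])]))
go(470,-310,200,112.8)
for yaw in(5.26,):
  c,q=np.cos(np.radians(yaw)),np.sin(np.radians(yaw))
  for n in('side','top'): print(n,[proj(n,(.6125+c*a-q*b,.056+q*a+c*b,.12)).round(1) for a,b in((.049,-.025),(.049,.025),(-.02,0))])"
```

```text
slide [  14.5 -351.3    2.8] twist [ -0.    0.1 -17.5] | at [452.   41.2 202.8] psi 95.3 j6 -0.1 F [ 0.4  0.4 -0. ] Tq [-0.02  0.02  0.02] grip 0.0 40.4 t 28.6
side [array([335. , 172.7]), array([323.1, 168.3]), array([315.6, 177.9])]
top [array([301.9, 147.2]), array([281.4, 148.4]), array([293.2, 175.6])]
```

View pics/c6.png

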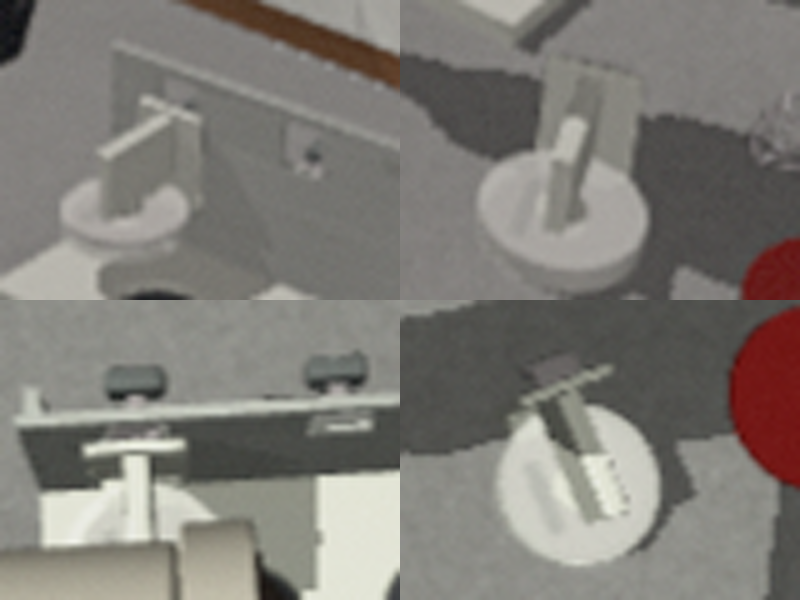

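The left carrier hangs level, and its plate ends are at the predicted locked pixels. The right carrier has not moved, so it is next.

Request:
send_rows:
  steps:
    - {"slide":[2,-45,0],"twist":[0,0,-4]}
    - {"slide":[4,-90,0],"twist":[0,0,-8]}
    - {"slide":[6,-135,0],"twist":[0,0,-12]}
    - {"slide":[8,-180,0],"twist":[0,0,-16]}
    - {"slide":[10,-225,0],"twist":[0,0,-17.5]}
    - {"slide":[12,-270,0],"twist":[0,0,-17.5]}
    - {"slide":[13,-315,0],"twist":[0,0,-17.5]}
    - {"slide":[13.5,-351.2,30],"twist":[0,0,-17.5]}

```text
time: 29.4
eef_pos: [0.4731, -0.3139, 0.1746]
tcp_rot: [[-0.922, -0.387, 0.005], [-0.387, 0.922, -0.004], [-0.003, -0.005, -1.0]]
ft_force: [1.7, 0.3, 0.6]
gripper_width: 0.467
grip_force: 0.0
```

Request:
send_rows:
  steps:
    - {"slide":[0,0,40],"twist":[0,0,0]}
    - {"slide":[0,0,70],"twist":[0,0,0]}
    - {"slide":[0,0,70],"twist":[0,0,0]}
    - {"slide":[0,0,70],"twist":[0,0,0]}

```text
time: 29.8
eef_pos: [0.4715, -0.31, 0.1023]
tcp_rot: [[-0.922, -0.388, -0.001], [-0.388, 0.922, 0.0], [0.0, 0.001, -1.0]]
ft_force: [-0.5, -0.1, 1.1]
gripper_width: 0.468
grip_force: 0.0
```

```bash
python3 -c "
from h import *
go(471,-309.9,41,112.8)
t=snap('top','t7');s=snap('side','s7')
x=lambda im,a,b:cv2.resize(im[b:b+75,a:a+100,::-1],(400,300),interpolation=cv2.INTER_CUBIC)
cv2.imwrite('pics/c7.png',np.hstack([x(s,340,215),x(t,385,190)]))"
```

```text
slide [ 0.4  0.3 61.3] twist [ 0. -0.  0.] | at [ 471.5 -310.   102.3] psi 112.8 j6 -56.1 F [-0.5 -0.1  1.1] Tq [-0.02 -0.07  0.03] grip 0.0 39.9 t 29.8
```

View pics/c7.png

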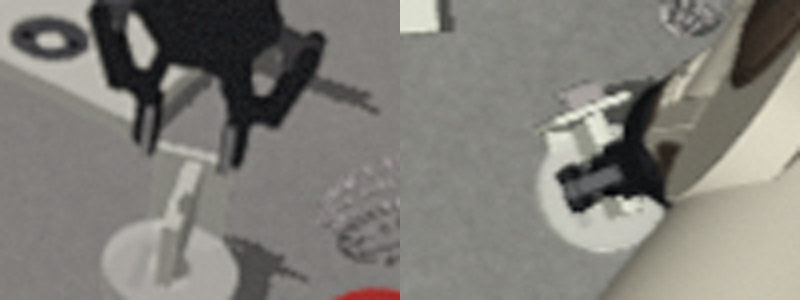

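The fingers straddle the fin, at crop (190,150) in the side view. Descend and grip.

Request:
send_rows:
  steps:
    - {"slide":[0,0,25],"twist":[0,0,0]}
    - {"slide":[0,0,45],"twist":[0,0,0]}
    - {"slide":[0,0,56],"twist":[0,0,0]}
    - {"slide":[0,0,61],"twist":[0,0,0]}
    - {"slide":[0,0,61],"twist":[0,0,0]}
    - {"slide":[0,0,61],"twist":[0,0,0]}

```text
time: 30.5
eef_pos: [0.4716, -0.3101, 0.0424]
tcp_rot: [[-0.922, -0.388, 0.001], [-0.388, 0.922, -0.001], [-0.001, -0.001, -1.0]]
ft_force: [0.3, -0.4, 0.4]
gripper_width: 0.469
grip_force: 0.0
```

Request:
send_rows:
  steps:
    - {"slide":[0,0,0],"twist":[0,0,0]}
    - {"slide":[0,0,0],"twist":[0,0,0]}
    - {"slide":[0,0,0],"twist":[0,0,0]}
    - {"slide":[0,0,0],"twist":[0,0,0]}
    - {"slide":[0,0,0],"twist":[0,0,0]}
    - {"slide":[0,0,0],"twist":[0,0,0]}
    - {"slide":[0,0,0],"twist":[0,0,0]}
  hand: 0
  squeeze: 80

```text
time: 31.2
eef_pos: [0.4715, -0.3101, 0.0419]
tcp_rot: [[-0.922, -0.387, 0.001], [-0.387, 0.922, -0.001], [-0.001, -0.001, -1.0]]
ft_force: [0.3, 0.1, 5.5]
gripper_width: 0.126
grip_force: 78.2
```

```bash
python3 -c "
from h import *
go(471,-309.9,115,112.8)"
```

```text
slide [  0.3   0.3 -73.1] twist [-0.1  0.  -0. ] | at [ 471.5 -310.1   41.9] psi 112.8 j6 -56.1 F [0.3 0.1 5.5] Tq [0.04 0.04 0.03] grip 78.2 10.8 t 31.2
```

Request:
send_rows:
  steps:
    - {"slide":[0,0,-20],"twist":[0,0,0]}
    - {"slide":[0,0,-50],"twist":[0,0,0]}
    - {"slide":[0,0,-73],"twist":[0,0,0]}
    - {"slide":[0,0,-73],"twist":[0,0,0]}
    - {"slide":[0,0,-73],"twist":[0,0,0]}

```text
time: 31.7
eef_pos: [0.4709, -0.3097, 0.1134]
tcp_rot: [[-0.922, -0.388, -0.0], [-0.388, 0.922, 0.0], [0.0, 0.0, -1.0]]
ft_force: [-0.0, -0.1, -2.3]
gripper_width: 0.131
grip_force: 78.6
```

```bash
python3 -c "
from h import *
go(595,-146.4,115,95.3)"
```

```text
slide [-177.7  102.4   -1.6] twist [ 0.  -0.  17.5] | at [ 470.9 -309.7  113.4] psi 112.8 j6 -56.1 F [-0.  -0.1 -2.3] Tq [0.01 0.05 0.02] grip 78.6 11.2 t 31.7
```

Request:
send_rows:
  steps:
    - {"slide":[-35,20,-1],"twist":[0,0,4]}
    - {"slide":[-70,41,-1],"twist":[0,0,8]}
    - {"slide":[-105,61,-1],"twist":[0,0,12]}
    - {"slide":[-140,82,-1],"twist":[0,0,16]}
    - {"slide":[-177,102.4,-1],"twist":[0,0,17.5]}
    - {"slide":[-177,102.4,-1],"twist":[0,0,17.5]}
    - {"slide":[-177,102.4,-1],"twist":[0,0,17.5]}

```text
time: 32.4
eef_pos: [0.5941, -0.1457, 0.1128]
tcp_rot: [[-0.996, -0.095, -0.003], [-0.095, 0.996, 0.001], [0.003, 0.001, -1.0]]
ft_force: [-0.9, -0.8, -2.3]
gripper_width: 0.128
grip_force: 78.5
```

```bash
python3 -c "
from h import *
go(639.4,-142.3,114,95.3)
s=snap('side','s8')
x=lambda im,a,b:cv2.resize(im[b:b+75,a:a+100,::-1],(800,600),interpolation=cv2.INTER_CUBIC)
cv2.imwrite('pics/c8.png',x(s,320,155))"
```

```text
slide [-45.5  -0.9  -1.4] twist [ 0.1 -0.2  0.1] | at [ 594.1 -145.7  112.8] psi 95.4 j6 -19.2 F [-0.9 -0.8 -2.3] Tq [0.06 0.04 0.03] grip 78.5 11.0 t 32.4
```

View pics/c8.png

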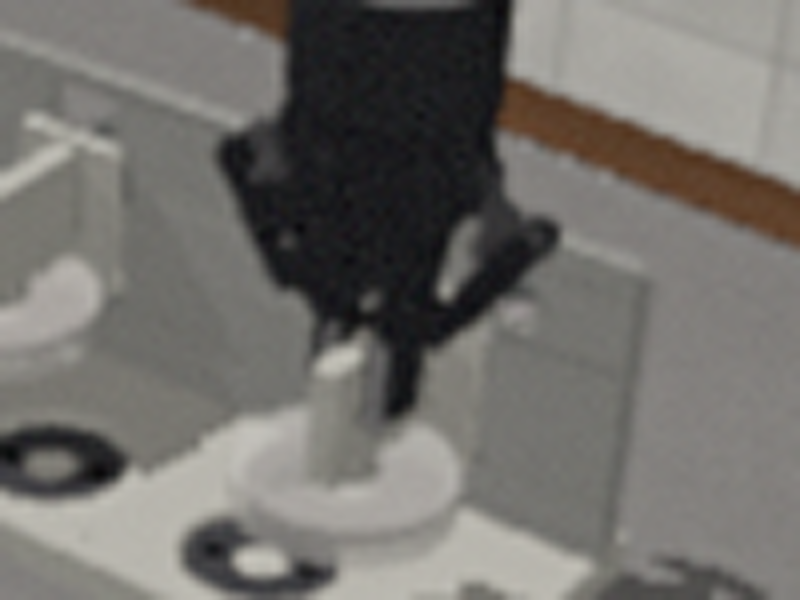

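The carrier is held level in front of slot 3, at crop (515,310). Insert it.

Request:
send_rows:
  steps:
    - {"slide":[-10,-0.8,-0.8],"twist":[0,0,0]}
    - {"slide":[-20,-0.8,-0.8],"twist":[0,0,0]}
    - {"slide":[-28,-0.8,-0.8],"twist":[0,0,0]}
    - {"slide":[-33,-0.8,-0.8],"twist":[0,0,0]}
    - {"slide":[-36,-0.8,-0.8],"twist":[0,0,0]}
    - {"slide":[-36,-0.8,-0.8],"twist":[0,0,0]}

```text
time: 33.05
eef_pos: [0.6307, -0.1443, 0.1156]
tcp_rot: [[-0.996, -0.092, -0.0], [-0.092, 0.996, 0.0], [0.0, 0.0, -1.0]]
ft_force: [0.4, 0.7, -1.4]
gripper_width: 0.132
grip_force: 78.5
```

```bash
python3 -c "
from h import *
go(639.4,-142.3,114,95.3)"
```

```text
slide [-8.8  1.2  1.6] twist [ 0. -0.  0.] | at [ 630.7 -144.3  115.6] psi 95.3 j6 -18.2 F [ 0.4  0.7 -1.4] Tq [-0.05  0.02 -0.02] grip 78.5 11.3 t 33.05
```

Request:
send_rows:
  steps:
    - {"slide":[0,1.2,1.5],"twist":[0,0,0]}
    - {"slide":[-4,1.2,1.5],"twist":[0,0,0]}
    - {"slide":[-7,1.2,1.5],"twist":[0,0,0]}
    - {"slide":[-9,1.2,1.5],"twist":[0,0,0]}
    - {"slide":[-10,1.2,1.5],"twist":[0,0,0]}
    - {"slide":[-10,1.2,1.5],"twist":[0,0,0]}

```text
time: 33.65
eef_pos: [0.6394, -0.1422, 0.1144]
tcp_rot: [[-0.996, -0.092, -0.002], [-0.092, 0.996, -0.0], [0.002, 0.0, -1.0]]
ft_force: [-6.6, -0.3, 0.4]
gripper_width: 0.13
grip_force: 79.0
```

Contact is right at the predicted spot. Press down to z ≈ 91.9.

Request:
send_rows:
  steps:
    - {"slide":[0.5,0,0],"twist":[0,0,0]}
    - {"slide":[0.5,0,4],"twist":[0,0,0]}
    - {"slide":[0.5,0,8],"twist":[0,0,0]}
    - {"slide":[0.5,0,11],"twist":[0,0,0]}
    - {"slide":[0.5,0,11],"twist":[0,0,0]}
  squeeze: 115

```text
time: 34.15
eef_pos: [0.6394, -0.1423, 0.1041]
tcp_rot: [[-0.996, -0.092, -0.0], [-0.092, 0.996, -0.0], [0.0, -0.0, -1.0]]
ft_force: [-7.7, 0.7, 2.8]
gripper_width: 0.121
grip_force: 113.5
```

Request:
send_rows:
  steps:
    - {"slide":[0,0,3],"twist":[0,0,0]}
    - {"slide":[0,0,6],"twist":[0,0,0]}
    - {"slide":[0,0,9],"twist":[0,0,0]}
    - {"slide":[0,0,11.5],"twist":[0,0,0]}
    - {"slide":[0,0,11.5],"twist":[0,0,0]}

```text
time: 34.65
eef_pos: [0.6394, -0.1423, 0.092]
tcp_rot: [[-0.996, -0.092, -0.001], [-0.092, 0.996, -0.0], [0.001, -0.0, -1.0]]
ft_force: [-5.5, -0.4, 1.6]
gripper_width: 0.121
grip_force: 113.1
```

Request:
send_rows:
  steps:
    - {"slide":[0,0,1],"twist":[0,0,0]}
    - {"slide":[0,0,1.8],"twist":[0,0,0]}
    - {"slide":[0,0,1.8],"twist":[0,0,0]}

```text
time: 34.95
eef_pos: [0.6394, -0.1423, 0.0919]
tcp_rot: [[-0.996, -0.092, 0.001], [-0.092, 0.996, -0.001], [-0.001, -0.001, -1.0]]
ft_force: [-10.1, 0.1, 10.7]
gripper_width: 0.123
grip_force: 114.7
```

Request:
send_rows:
  steps:
    - {"slide":[0,0,-1],"twist":[0,0,0]}
    - {"slide":[0,0,-1.5],"twist":[0,0,0]}
    - {"slide":[0,0,-1.5],"twist":[0,0,0]}

```text
time: 35.25
eef_pos: [0.6394, -0.1423, 0.092]
tcp_rot: [[-0.996, -0.092, -0.0], [-0.092, 0.996, -0.0], [0.0, -0.0, -1.0]]
ft_force: [-7.0, -1.4, 2.6]
gripper_width: 0.126
grip_force: 113.2
```

Request:
send_rows:
  steps:
    - {"slide":[0,0,0],"twist":[0,0,0]}
    - {"slide":[0,0,0],"twist":[0,0,0]}
    - {"slide":[0,0,0],"twist":[0,0,0]}
    - {"slide":[0,0,0],"twist":[0,0,0]}
    - {"slide":[0,0,0],"twist":[0,0,0]}
  hand: 40

```text
time: 35.75
eef_pos: [0.6399, -0.1421, 0.0916]
tcp_rot: [[-0.996, -0.092, 0.0], [-0.092, 0.996, 0.0], [-0.0, -0.0, -1.0]]
ft_force: [-0.0, 0.1, -0.0]
gripper_width: 0.47
grip_force: 0.0
```

Request:
send_rows:
  steps:
    - {"slide":[0,0,-25],"twist":[0,0,0]}
    - {"slide":[0,0,-60],"twist":[0,0,0]}
    - {"slide":[0,0,-90],"twist":[0,0,0]}
    - {"slide":[45,0,-110],"twist":[0,0,0]}
    - {"slide":[90,0,-130],"twist":[0,0,0]}
    - {"slide":[135,0,-150],"twist":[0,0,0]}
    - {"slide":[180,0,-160],"twist":[0,0,0]}
    - {"slide":[220,0,-160],"twist":[0,0,0]}

```text
time: 36.55
eef_pos: [0.4193, -0.1626, 0.2534]
tcp_rot: [[-0.996, -0.093, 0.003], [-0.093, 0.996, -0.001], [-0.003, -0.001, -1.0]]
ft_force: [0.2, -1.0, 0.7]
gripper_width: 0.467
grip_force: 0.0
```

```bash
python3 -c "
from h import *
s=snap('side','s9');t=snap('top','t9')
x=lambda im,a,b:cv2.resize(im[b:b+75,a:a+100,::-1],(400,300),interpolation=cv2.INTER_CUBIC)
cv2.imwrite('pics/c9.png',np.vstack([np.hstack([x(s,305,150),x(s,190,140)]),np.hstack([x(t,260,115),x(t,320,115)])]))"
```

```text
(no output)
```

View pics/c9.png

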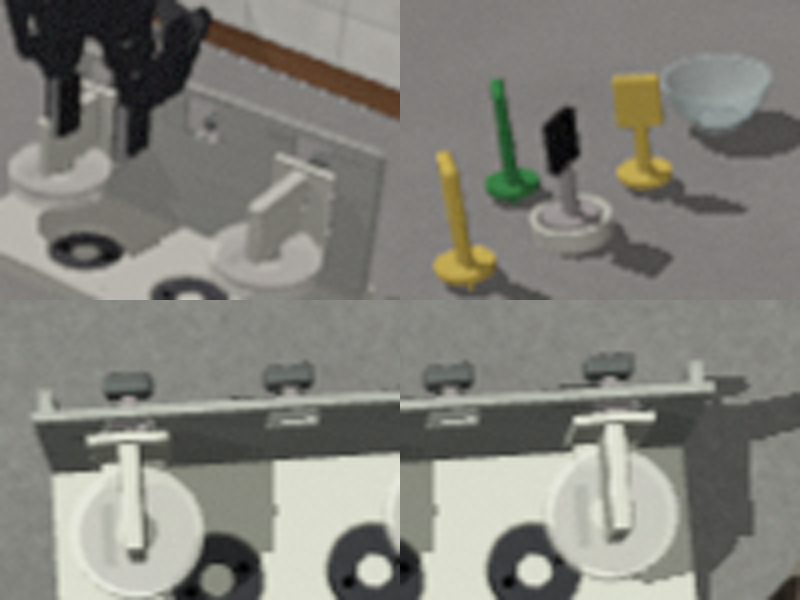

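Both carriers hang level and locked in slots 1 and 3, the spanner is upright in its stand, and the ring holes are still at the end-stop angle.

```bash
python3 -c "
from cell import robot
print(robot.job_done())"
```

```text
the job is handed in; nothing more can be done
None
```

I handed the job in at about 37 s: both rings were turned clockwise to their hard stops first, then the two carriers present were pressed down and locked in slots 1 and 3, with the spanner back upright in its stand and the bowl, lid and whisk left alone.

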